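Grade the grinding balls of the jar mill

ROBOT

A 7-joint arm with a two-finger parallel gripper is mounted at the origin on the work surface. World frame = base frame: x ahead of the robot, y to its left, z up, the work surface at z = 0. Lengths are in m, angles in rad, forces in N, time in s.
With the tool pointing down it reaches from about 0.425 to 0.875 m from the base axis. Payload 8.4 kg.
Tool frame: the origin (TCP) lies at the very end of the fingers, on their centre line; the grasp point (between the pads) lies 19 mm behind it (bot.grip_depth is the distance from the TCP to the grasp point, in m); z points along the fingers, y is the line along which they close (so a half turn about z gives the same grasp; the last joint's range is limited). The gripper opens to 85 mm and grips with 20 to 120 N. Pads are 22 mm wide; open, the fingers measure 114 mm over their backs; the gripper's body (76 mm by 85 mm) begins 54 mm behind the grasp point. The pads swing forward as they close: fully open they stand 13 mm farther back than shut.
Start: joints at [-1.2, 0.333, 0.04, 1.465, -0.013, 1.343, -0.059], TCP at [0.294, 0.58, 0.231] pointing down, gripper open.
Joint ranges: [-2.58, 2.58], [-0.38, 2.09], [-1.3, 1.39], [0.25, 2.4], [-1.5, 4.64], [0.08, 2.09], [-2.65, 2.65]. Speed limits (rad/s): [2.22, 2.22, 2.79, 2.79, 3.14, 3.14, 3.14].

INTERFACE

Orientations are given as a unit quaternion [w, x, y, z].
In Python, from workcell import bot gives the robot as it stands.
- The arm moves only by the tool move_arm, never from a script. Its argument "targets" is a list of rows, each a list of 6 numbers: the shift along the tool's x, y, z in mm, then the turn, a rotation vector about the tool's x, y, z in degrees. In form: [[tx, ty, tz, rx, ry, rz], ...]. A call has 1 to 20 rows; each row shifts and turns the commanded pose from where the row before left it, along the tool's axes as they then stand; what a row does not reach is not made up. A row lasts 1/8 s, in which the tool goes at most 62.5 mm and 10.7 degrees, less where a joint would pass 70% of its speed; a pose out of reach is approached as far as the arm can. A call with a gripper value outside its range is refused whole. "jaw" is the opening, from 0 (shut) to 1 (fully open), set as the call begins (left out, the last holds). The fingers move at their own pace and stop on an object; "squeeze" is the grip in N (left out, the last holds). Time passes only in rows, so rows that do not move let the fingers close. It gives the time, the measured TCP pose, the force, the opening and the grip force at its end, in the units of the state.
- bot.sense(): the state, without advancing time (a new reading comes with each control period).
- bot.capture(name): name is "side" or "top" or "wrist"; returns the picture (480x640x3 uint8, red, green, blue); there is no depth.
- bot.camera_model(name): a dict with "camera_matrix" (3x3 intrinsics, pixels), "D" ([k1, k2, p1, p2, k3] as OpenCV has them; the pictures are not rectified), "rvec" (rotation vector, rad) and "tvec" (3), from world to camera coordinates, as OpenCV has them. Camera axes: x right, y down, z forward; pixel columns grow to the right and rows downward; lengths in m; the calibration is good to about 2 mm. A picture is of the moment at which its call begins: read the wrist's pose just before it. camera_model takes no time and is no camera call; for the wrist camera it gives the pose at the moment of the call.
- bot.close_job(): hands the job in; it is judged then, once.
Trained networks look in the newest picture that a camera, given by its name, has taken for a name from the list of things; names that differ only in an ending like _2 or _b are one class to them, and where a whole thing is asked for, a point or a joint stands for the part that bears it (a point fixed in the world has none). Each returns a list of dicts, best first, with "score" (0 to 1); they miss things now and then, are a little off and sometimes report something else, mostly with a low value. They report only what shows in the picture. A call takes as long as a camera call. They do not tell look-alikes from the thing itself.
- bot.spot_in(camera, thing): "location" ([x, y, z] in m, in world coordinates, good to about 4 mm: the middle of the surface that is visible of it).
- bot.masks_of(camera, thing): "mask" (480x640 bool, what is visible of it).
The state is a dict: "t": time; "joints": joint angles; "qvel": joint speeds; "tau": joint torques, N m; "ee_pos": TCP position; "tool_rot": TCP orientation; "contact_force": force on the tool from outside, world axes, zero at the start; "ft_torque": the same for the moment, N m; "grip_width": finger opening in m; "finger_force": force on a finger pad.
Only numpy, scipy, OpenCV 4.12 (cv2) and the standard library are available. Lean on these libraries where they do the work, as an engineer would, in place of code of your own. Each camera call takes 0.05 s, during which the arm holds its last target. There are 200 camera calls.

TASK

First slide the empty blue tray along the table into its berth under the sorting board until it is fully home and its own runner has lifted the red catch and let it drop behind it; do not touch the catch. Then put every grinding ball from the table into the green hopper, and once all are in, tip the hopper by its handle so that they roll down the board and are sorted by size into the tray, large ones in the narrow compartment and small ones in the wide one. Lower the hopper back to rest and leave the other things on the table alone.

Things in the scene. Friction and masses are not known exactly. Their poses are not given: they have to be found in the camera images.
- rig: the plywood sorting rack, 230 mm wide, board 218 mm long. Origin on the table under the middle of the board's low edge; y axis uphill, z up, x across (away from the robot at yaw 0). Below the low edge, towards -y, is the tray's berth: the tray slides on the table against a stop at y = +11 mm. A kerb 35 mm high along x = -149 mm keeps balls from rolling under the rack
- gauge_rail (a point): middle of the steel rail that crosses the board's entry lane, 45 mm above the board. The board slopes 17 degrees down to -y, 125 mm to 58 mm above the table. Small balls roll under the rail and down the wide lane (rack x -106 to +22 mm); large ones are turned along it into the other lane (x +28 to +112 mm)
- berth (a point): fixed point of the rack on the table, rack (0, -57, 0) mm, where the tray's origin lies when fully home, tray axes parallel to the rack's. Guides: near side x = -112 mm, 30 mm high, with a flared mouth at y -135 to -157 mm; far side x = +133 mm, 10 mm high (play 4 mm on the near side, 8 on the far), flared alike
- tray: blue collecting tray, 214 (x) by 130 (y) mm, 0.45 kg, origin under its middle. Walls: front (+y) 36 mm high, sides 44, rear (y = -62, 6 thick) 66; floor 4 thick. A divider at x = +25 parts the wide compartment (x below 25) from the narrow one. A grey runner, 18 wide, 16 high, x 107 to 125, along its +x side works the catch. Slides with 2 to 4 N
- tray_tab (a point): top middle of the orange tab on the tray's rear wall: 110 mm wide (tray x), 6 mm thick (tray y), 23 mm high above that wall, its top 89 mm above the table, at tray (-20, -62, 89) mm; to pinch and push the tray by
- catch: red hinged gravity catch along the berth's +x guide; origin on its pivot (rack x 142, y 35, z 18 mm), arm 173 mm towards -y. A tooth with a sloping ramp on its outer side hangs across the path of the tray's runner, which lifts it as the tray is slid in (about 2 N); it falls by itself behind the runner when the tray is within 5 mm of home
- catch_tip (a point): bottom of the catch tooth's holding face; 6 mm above the table when the catch is down, about 16 mm while it rides on the runner
- hopper (a joint): angle of the green tipping hopper, rad; 0 = at rest (its floor leans 8 degrees back, away from the board), grows as its handle end is raised, limit 0.85. Falls back by its weight (0.4 kg plus balls). Balls start to roll out onto the board from about 0.3, and all are out by 0.6
- hopper_hinge (a point): hinge line of the hopper at its open end, 129 mm above the table at the board's high edge; the axis is parallel to the rack's x
- hopper_floor (a point): middle of the hopper's floor (top face); hopper axes as the rack's at joint 0. The inside measures 124 mm (x) by 151 mm (y), walls 45 mm high on both sides and at the +y end, open at the -y end
- hopper_handle (a point): middle of the hopper's orange handle bar: 12 mm thick, 100 mm long parallel to rack x, 42 mm clear of the hopper's +y wall, about 206 mm from the hinge line, 137 mm above the table at rest; can be pinched from above and turns between the fingers
- large1: large white grinding ball, 58 mm diameter, about 0.24 kg, origin at its centre; starts on the table between the rack's kerb and a low frame of wooden laths (16 mm high; inner faces at world x = 340, y = -339 and 278 mm) (may be absent). Balls roll when knocked, and stop on the flat
- small1: small (worn) dark grey grinding ball, 38 mm diameter, about 0.075 kg, origin at its centre; starts on the table between the rack's kerb and a low frame of wooden laths (16 mm high; inner faces at world x = 340, y = -339 and 278 mm) (may be absent). Balls roll when knocked, and stop on the flat
- small2: small (worn) dark grey grinding ball, 38 mm diameter, about 0.075 kg, origin at its centre; starts on the table between the rack's kerb and a low frame of wooden laths (16 mm high; inner faces at world x = 340, y = -339 and 278 mm) (may be absent). Balls roll when knocked, and stop on the flat
- large2: large white grinding ball, 58 mm diameter, about 0.24 kg, origin at its centre; starts on the table between the rack's kerb and a low frame of wooden laths (16 mm high; inner faces at world x = 340, y = -339 and 278 mm) (may be absent). Balls roll when knocked, and stop on the flat
- small3: small (worn) dark grey grinding ball, 38 mm diameter, about 0.075 kg, origin at its centre; starts on the table between the rack's kerb and a low frame of wooden laths (16 mm high; inner faces at world x = 340, y = -339 and 278 mm) (may be absent). Balls roll when knocked, and stop on the flat
- small4: small (worn) dark grey grinding ball, 38 mm diameter, about 0.075 kg, origin at its centre; starts on the table between the rack's kerb and a low frame of wooden laths (16 mm high; inner faces at world x = 340, y = -339 and 278 mm) (may be absent). Balls roll when knocked, and stop on the flat
- mug: white mug, 95 mm high, 80 mm wide, origin under its middle; not part of the job, leave it alone
- glaze_jar: glass glaze jar with blue cap, 68 mm wide, 85 mm high, origin under its middle; not part of the job, leave it alone
- brush: brush lying on the table, 200 mm long, origin near its middle; not part of the job, leave it alone
- sponge: yellow sponge block 75 x 110 x 40 mm, origin under its middle; not part of the job, leave it alone
- slip_bottle: grey bottle, 68 mm wide, 180 mm high, origin under its middle; not part of the job, leave it alone
- glaze_cup: orange cup, 84 mm wide, 70 mm high, origin under its middle; not part of the job, leave it alone
There are look-alikes about, which are no part of the job. What is shaped like the large2 but pink or purple is not meant.

How it is judged:
On the way, in this order (a step that is already met when the one before it is completed fails the run):
1. the tray, being slid in, lifts the catch with its runner (z of catch_tip in the frame of rig above 0.0125 m and y of tray in the frame of rig between -0.2 and -0.058 m and height (world z) of tray below 0.012 m), for 0.05 s.
2. the tray is home in its berth and the catch has dropped behind it (x of tray in the frame of rig between -0.01 and 0.01 m and y of tray in the frame of rig between -0.066 and -0.045 m and angle between the y axis of tray and the y axis of rig, either way round below 0.07 rad and z of catch_tip in the frame of rig below 0.011 m and angle between tray's own z axis and vertical below 0.06 rad), for 0.3 s.
3. all balls present lie in the hopper, the hopper down, the tray still caught (x of large1 in the frame of hopper_floor between -0.065 and 0.065 m and y of large1 in the frame of hopper_floor between -0.085 and 0.085 m and z of large1 in the frame of hopper_floor between 0 and 0.11 m and x of small1 in the frame of hopper_floor between -0.065 and 0.065 m and y of small1 in the frame of hopper_floor between -0.085 and 0.085 m and z of small1 in the frame of hopper_floor between 0 and 0.11 m and x of small2 in the frame of hopper_floor between -0.065 and 0.065 m and y of small2 in the frame of hopper_floor between -0.085 and 0.085 m and z of small2 in the frame of hopper_floor between 0 and 0.11 m and x of large2 in the frame of hopper_floor between -0.065 and 0.065 m and y of large2 in the frame of hopper_floor between -0.085 and 0.085 m and z of large2 in the frame of hopper_floor between 0 and 0.11 m and x of small3 in the frame of hopper_floor between -0.065 and 0.065 m and y of small3 in the frame of hopper_floor between -0.085 and 0.085 m and z of small3 in the frame of hopper_floor between 0 and 0.11 m and x of small4 in the frame of hopper_floor between -0.065 and 0.065 m and y of small4 in the frame of hopper_floor between -0.085 and 0.085 m and z of small4 in the frame of hopper_floor between 0 and 0.11 m and value of joint hopper below 0.1 rad and z of catch_tip in the frame of rig below 0.011 m), for 0.3 s.
4. the hopper is tipped up (beyond 0.4 rad) (value of joint hopper above 0.4 rad), for 0.1 s.
At the end, for the whole second after the job is handed in: every ball present lies at rest in the tray, large ones in the narrow compartment, small ones in the wide one; the tray is home in its berth (within about 10 mm and 0.07 rad) with the catch down behind it; the hopper is back down (below 0.06 rad) (all of step 2 and x of large1 in the frame of tray between 0.04 and 0.105 m and y of large1 in the frame of tray between -0.062 and 0.064 m and z of large1 in the frame of tray between 0.01 and 0.09 m and linear speed of each of large1, small1, small2, large2, small3, small4 below 0.05 m/s and x of small1 in the frame of tray between -0.105 and 0.012 m and y of small1 in the frame of tray between -0.062 and 0.064 m and z of small1 in the frame of tray between 0.01 and 0.09 m and x of small2 in the frame of tray between -0.105 and 0.012 m and y of small2 in the frame of tray between -0.062 and 0.064 m and z of small2 in the frame of tray between 0.01 and 0.09 m and x of large2 in the frame of tray between 0.04 and 0.105 m and y of large2 in the frame of tray between -0.062 and 0.064 m and z of large2 in the frame of tray between 0.01 and 0.09 m and x of small3 in the frame of tray between -0.105 and 0.012 m and y of small3 in the frame of tray between -0.062 and 0.064 m and z of small3 in the frame of tray between 0.01 and 0.09 m and x of small4 in the frame of tray between -0.105 and 0.012 m and y of small4 in the frame of tray between -0.062 and 0.064 m and z of small4 in the frame of tray between 0.01 and 0.09 m and value of joint hopper below 0.06 rad); the robot touches nothing.
It fails at once if the robot touches the catch (contact force between any of the fingers, the arm and catch above 1 N).
It fails at once if a bystander (mug, jar, brush, sponge, bottle, cup) is moved more than 40 mm (distance of any of mug, glaze_jar, brush, sponge, slip_bottle, glaze_cup from where it was at the start of the episode above 0.04 m).
Of large1, small1, small2, large2, small3, small4 only 4 to 6 are there at a start; the rules pass over those that are not, and their reading is None.
At some moment in a run one of large1, small1, small2, large2, small3, small4, tray may be knocked a few centimetres aside while the robot is not near it.
Once in a run the grip may slacken for a moment while it holds something.
It also fails if it takes over 210 s, if anything falls off the work surface, if the arm or the gripper's body presses on something with over 40 N, if the wrist force passes 120 N, or if a joint passes its speed limit or range.

## Working session

There is one attempt and no reset: what is moved stays moved. The work goes in short steps, Python scripts to look and compute and a tool call to move; the robot and the scene stay as the last step left them, time stands still between calls to the robot, and variables do not carry over. Pictures are saved under pics/ and viewed, at most 14 in all, crops included, and the job is handed in when it is done.

Besides the shell and the picture viewer there is one more tool, called after "Call:" as name([rows], argument=value, ...), one row to a line, values as JSON. move_arm: Moves the arm, as the interface text tells. Its arguments: {"type":"object","properties":{"targets":{"type":"array"},"jaw":{"type":"number"},"squeeze":{"type":"number"}},"required":["targets"]}

```bash
ls; mkdir -p pics; python3 - <<'E'
from workcell import bot
import cv2,numpy as np
s=bot.sense();print(s['t'],s['ee_pos'],s['tool_rot'],s['grip_width'])
for c in('side','top'):
    im=bot.capture(c);cv2.imwrite(f'pics/{c}0.png',im[...,::-1])
    m=bot.camera_model(c);print(c,m['rvec'],m['tvec'],m['camera_matrix'][0])
    for n in ['rig','gauge_rail','berth','tray','tray_tab','catch','catch_tip','hopper_hinge','hopper_floor','hopper_handle','large1','small1','mug','glaze_jar','brush','sponge','slip_bottle','glaze_cup']:
        try: print(c,n,[(np.round(d['location'],3).tolist(),round(d['score'],2)) for d in bot.spot_in(c,n)])
        except Exception as e: print(n,e)
print(bot.sense()['t'])
E
```

```text
pics
0.0 [0.29408424 0.57916189 0.23041576] [-1.23459585e-04  2.32750337e-01  9.72536181e-01 -8.01617605e-04] 0.08529991204587789
side [ 1.03935952 -2.28591795  1.18417599] [0.34711824 0.32182659 1.0868739 ] [514.69572466   0.         333.21116439]
side rig [([0.521, 0.136, 0.107], 0.82), ([0.575, 0.25, 0.134], 0.38)]
side gauge_rail [([0.521, 0.132, 0.109], 0.8)]
side berth [([0.529, 0.129, 0.112], 0.62)]
side tray [([0.383, 0.241, 0.045], 0.67), ([0.645, -0.349, 0.024], 0.61), ([0.4, -0.068, 0.029], 0.16)]
side tray_tab [([0.644, -0.351, 0.027], 0.71)]
side catch [([0.748, -0.191, 0.026], 0.48), ([0.574, 0.251, 0.132], 0.29)]
side catch_tip [([0.751, -0.19, 0.025], 0.57)]
side hopper_hinge [([0.568, 0.25, 0.136], 0.65), ([0.753, -0.19, 0.025], 0.3)]
side hopper_floor [([0.572, 0.25, 0.136], 0.82), ([0.402, 0.127, 0.03], 0.64)]
side hopper_handle [([0.573, 0.246, 0.132], 0.9), ([0.522, 0.133, 0.11], 0.63)]
side large1 [([0.327, 0.454, 0.044], 0.83), ([0.381, 0.237, 0.044], 0.73), ([0.409, 0.033, 0.044], 0.7), ([0.239, 0.263, 0.049], 0.68)]
side small1 [([0.376, -0.172, 0.03], 0.71),
[... 1179 characters left out ...]
.29)]
top large1 [([0.398, 0.225, 0.052], 0.77), ([0.421, 0.023, 0.048], 0.67), ([0.348, 0.442, 0.049], 0.67), ([0.249, 0.251, 0.052], 0.62)]
top small1 [([0.409, -0.077, 0.033], 0.72), ([0.384, -0.174, 0.03], 0.64), ([0.409, 0.117, 0.029], 0.59), ([0.376, -0.29, 0.031], 0.56)]
top mug [([0.341, -0.491, 0.055], 0.83)]
top glaze_jar [([0.454, 0.44, 0.09], 0.82)]
top brush [([0.417, 0.369, 0.018], 0.64), ([0.397, 0.223, 0.051], 0.62)]
top sponge [([0.645, 0.46, 0.044], 0.86), ([0.342, -0.495, 0.054], 0.75), ([0.569, 0.244, 0.124], 0.18)]
top slip_bottle [([0.582, -0.504, 0.116], 0.8), ([0.817, 0.102, 0.034], 0.59)]
top glaze_cup [([0.565, 0.242, 0.123], 0.64), ([0.82, 0.103, 0.033], 0.58)]
1.9
```

View pics/top0.png

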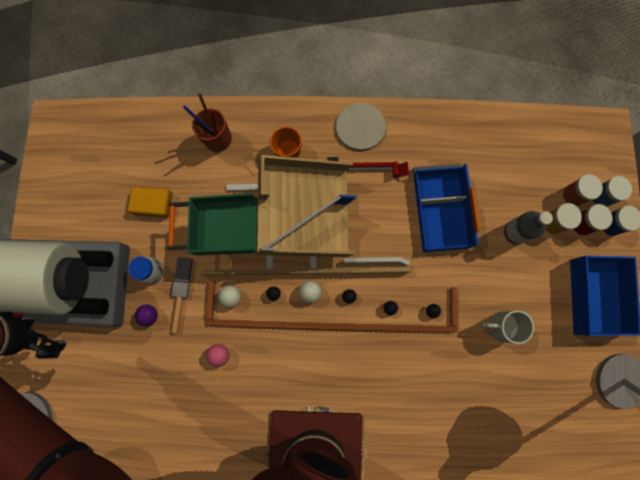

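View pics/side0.png

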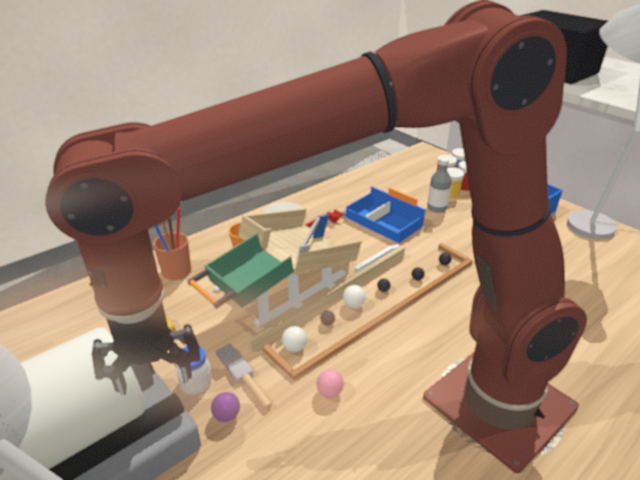

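Top view: six balls in the lath frame, white at (229,296) and (310,292), dark at (273,293), (349,296), (390,308) and (433,311). The tray is at (445,208), with its tab on the right at (474,205); the catch tooth is at (400,168) and the hopper handle at (172,228). The pink and purple look-alikes lie outside the frame. Next is a zoomed crop for the poses.

```bash
cat > h.py <<'E'
from workcell import bot
import cv2,numpy as np
from scipy.spatial.transform import Rotation as R
def pix(cam,pts,z,m=None):
    m=m or bot.camera_model(cam);K=np.array(m['camera_matrix']);D=np.array(m['D'])
    Rm=cv2.Rodrigues(np.array(m['rvec'],float))[0];t=np.array(m['tvec'],float).ravel()
    u=cv2.undistortPoints(np.array(pts,float).reshape(-1,1,2),K,D).reshape(-1,2)
    d=np.c_[u,np.ones(len(u))]@Rm;c=-Rm.T@t
    z=np.broadcast_to(z,len(u))
    return c+d*((z-c[2])/d[:,2])[:,None]
def proj(cam,P,m=None):
    m=m or bot.camera_model(cam)
    return cv2.projectPoints(np.array(P,float).reshape(-1,3),np.array(m['rvec'],float),np.array(m['tvec'],float),np.array(m['camera_matrix']),np.array(m['D']))[0].reshape(-1,2)
def delta(p,down_y=None,s=None):
    """shift in tool mm, rotvec deg from the measured pose to p with pads closing along world angle (deg) down_y"""
    s=s or bot.sense();q=s['tool_rot'];r=R.from_quat([q[1],q[2],q[3],q[0]])
    out=r.inv().apply(np.array(p)-s['ee_pos'])*1000
    rv=None
    if down_y is not None:
        best=None
        for k in(0,180):
            a=np.radians(down_y+k);y=np.array([np.cos(a),np.sin(a),0]);z=np.array([0,0,-1.]);x=np.cross(y,z)
            v=(r.inv()*R.from_matrix(np.c_[x,y,z])).as_rotvec(degrees=True)
            if best is None or np.linalg.norm(v)<np.linalg.norm(best):best=v
        rv=best.round(1)
    return out.round(0),rv
E
python3 - <<'E'
import cv2
im=cv2.imread('pics/top0.png')
c=im[140:290,160:490]
c=cv2.convertScaleAbs(cv2.resize(c,None,fx=2.4,fy=2.4,interpolation=cv2.INTER_CUBIC),alpha=1.6)
cv2.imwrite('pics/c0.png',c)
E
```

```text
(no output)
```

View pics/c0.png

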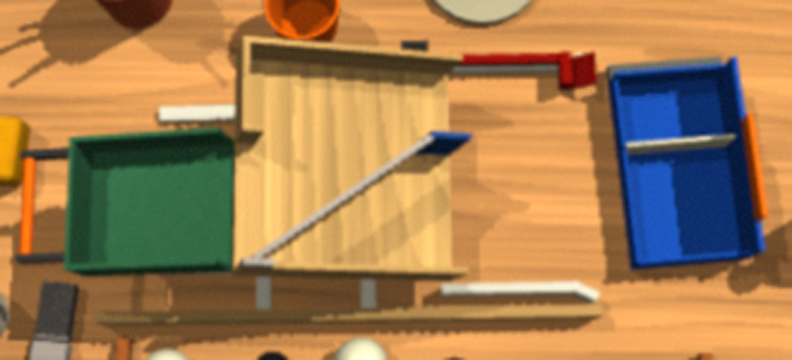

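```bash
python3 - <<'E'
from h import *
f=lambda L:np.array(L,float)/2.4+[160,140]
def p(n,L,z):
    w=pix('top',f(L),z);d=w[1]-w[0];print(n,w.round(4).tolist(),'ang',np.degrees(np.arctan2(d[1],d[0])).round(1),'mid',w.mean(0).round(4))
p('kerb top',[(600,308),(100,315)],.035)
p('nearguide',[(577,285),(443,287)],.03)
p('handle',[(27,255),(27,158)],.137)
p('lowedge',[(449,272),(449,65)],.065)
p('hopper wall near',[(233,268),(70,270)],.17)
p('tab',[(764,216),(752,116)],.087)
p('tray front',[(633,266),(613,75)],.038)
p('catch',[(455,62),(565,60)],.03)
p('divider',[(628,147),(735,138)],.036)
E
```

```text
kerb top [[0.4837, -0.2305, 0.035], [0.4624, 0.3051, 0.035]] ang 92.3 mid [0.4731 0.0373 0.035 ]
nearguide [[0.5085, -0.2068, 0.03], [0.5029, -0.0633, 0.03]] ang 92.2 mid [ 0.5057 -0.135   0.03  ]
handle [[0.5101, 0.353, 0.137], [0.6094, 0.3618, 0.137]] ang 5.1 mid [0.5598 0.3574 0.137 ]
lowedge [[0.5141, -0.0684, 0.065], [0.7396, -0.0645, 0.065]] ang 1.0 mid [ 0.6269 -0.0664  0.065 ]
hopper wall near [[0.4974, 0.1391, 0.17], [0.4915, 0.2967, 0.17]] ang 92.1 mid [0.4944 0.2179 0.17  ]
tab [[0.577, -0.3926, 0.087], [0.6841, -0.3838, 0.087]] ang 4.7 mid [ 0.6305 -0.3882  0.087 ]
tray front [[0.5293, -0.2655, 0.038], [0.742, -0.2464, 0.038]] ang 5.1 mid [ 0.6356 -0.256   0.038 ]
catch [[0.7557, -0.0721, 0.03], [0.7609, -0.1945, 0.03]] ang -87.5 mid [ 0.7583 -0.1333  0.03  ]
divider [[0.6608, -0.2621, 0.036], [0.6743, -0.3805, 0.036]] ang -83.5 mid [ 0.6675 -0.3213  0.036 ]
```

```bash
cat >> h.py <<'E'
def plan(wps,step=55,tilt_ok=False):
    """wps: list of (x,y,z,tool y angle deg or None[,max step mm]); prints rows of tool-frame steps"""
    s=bot.sense();q=s['tool_rot'];r=R.from_quat([q[1],q[2],q[3],q[0]])
    y=r.as_matrix()[:,1];a=np.degrees(np.arctan2(y[1],y[0]));p=np.array(s['ee_pos'])*1000
    rows=[]
    for w in wps:
        t=np.array(w[:3])*1000;ta=a if w[3] is None else w[3]
        st=w[4] if len(w)>4 else step
        n=int(max(1,np.ceil(np.linalg.norm(t-p)/st),np.ceil(abs(ta-a)/10.3)))
        p0,a0=p.copy(),a
        for k in range(1,n+1):
            g=p0+(t-p0)*k/n;ga=a0+(ta-a0)*k/n
            c,sn=np.cos(np.radians(a)),np.sin(np.radians(a))
            Y=np.array([c,sn,0]);Z=np.array([0,0,-1.]);X=np.cross(Y,Z);M=np.c_[X,Y,Z]
            d=np.round(M.T@(g-p));da=np.round(-(ga-a),0 if abs(ta-a)>5 else 1)
            if k==n: da=np.round(-(ga-a),1)
            rows.append([int(v) for v in d]+[0,0,float(da)]);p=p+M@d;a-=da
    for i in range(0,len(rows),20): print('['+','.join('[%d,%d,%d,0,0,%g]'%(*r_[:3],r_[5]) for r_ in rows[i:i+20])+']')
    return p,a
E
python3 - <<'E'
from h import *
plan([(.45,.40,.33,40),(.62,.0,.34,-10),(.632,-.388,.20,-85)])
E
```

```text
[[-44,-18,-20,0,0,5],[-45,-14,-19,0,0,4],[-47,-11,-20,0,0,5],[-47,-6,-20,0,0,4],[-47,-4,-20,0,0,5.1],[-52,-16,-1,0,0,6],[-53,-10,-1,0,0,6],[-54,-5,-2,0,0,7],[-55,2,-1,0,0,6],[-54,8,-1,0,0,6],[-52,13,-1,0,0,6],[-51,19,-1,0,0,7],[-49,24,-2,0,0,6],[-47,10,18,0,0,9],[-46,17,17,0,0,10],[-41,25,18,0,0,9],[-38,31,17,0,0,9],[-31,37,18,0,0,10],[-26,41,17,0,0,9],[-18,45,18,0,0,10]]
[[-10,48,17,0,0,9]]
```

Call:
move_arm([
  [-44, -18, -20, 0, 0, 5],
  [-45, -14, -19, 0, 0, 4],
  [-47, -11, -20, 0, 0, 5],
  [-47, -6, -20, 0, 0, 4],
  [-47, -4, -20, 0, 0, 5.1],
  [-52, -16, -1, 0, 0, 6],
  [-53, -10, -1, 0, 0, 6],
  [-54, -5, -2, 0, 0, 7],
  [-55, 2, -1, 0, 0, 6],
  [-54, 8, -1, 0, 0, 6],
  [-52, 13, -1, 0, 0, 6],
  [-51, 19, -1, 0, 0, 7],
  [-49, 24, -2, 0, 0, 6],
  [-47, 10, 18, 0, 0, 9],
  [-46, 17, 17, 0, 0, 10],
  [-41, 25, 18, 0, 0, 9],
  [-38, 31, 17, 0, 0, 9],
  [-31, 37, 18, 0, 0, 10],
  [-26, 41, 17, 0, 0, 9],
  [-18, 45, 18, 0, 0, 10],
], jaw=1)

```text
t: 4.4
ee_pos: [0.6303, -0.3407, 0.2169]
tool_rot: [-0.0, 0.993, 0.119, 0.0]
contact_force: [1.4, 0.5, 0.5]
grip_width: 0.0855
finger_force: 0.0
```

Call:
move_arm([
  [-10, 48, 17, 0, 0, 9],
  [0, 0, 0, 0, 0, 0],
])

```text
t: 4.65
ee_pos: [0.6291, -0.3929, 0.1978]
tool_rot: [0.001, 0.999, 0.039, -0.002]
contact_force: [-0.7, 0.1, 0.2]
grip_width: 0.0852
finger_force: 0.0
```

```bash
python3 - <<'E'
from h import *
s=bot.sense();y=R.from_quat(np.roll(s['tool_rot'],-1)).as_matrix()[:,1]
print(s['t'],s['ee_pos'],np.degrees(np.arctan2(y[1],y[0])),s['joints'])
im=bot.capture('wrist');cv2.imwrite('pics/w1.png',cv2.convertScaleAbs(im[...,::-1],alpha=1.3))
for c in('wrist',):
  for n in('tray','tray_tab'):
    print([(d['score'],d['location']) for d in bot.spot_in(c,n)])
E
```

```text
4.65 [ 0.62911414 -0.39286154  0.19777728] -85.47756684891091 [-0.00753941  0.6679416   0.8478863   1.26978602 -0.48554358  1.41375196
 -0.68853617]
[(0.6, [0.6692, -0.3157, -0.0005]), (0.29, [0.4229, -0.0872, 0.0231])]
[(0.69, [0.6661, -0.3144, 0.005])]
```

View pics/w1.png

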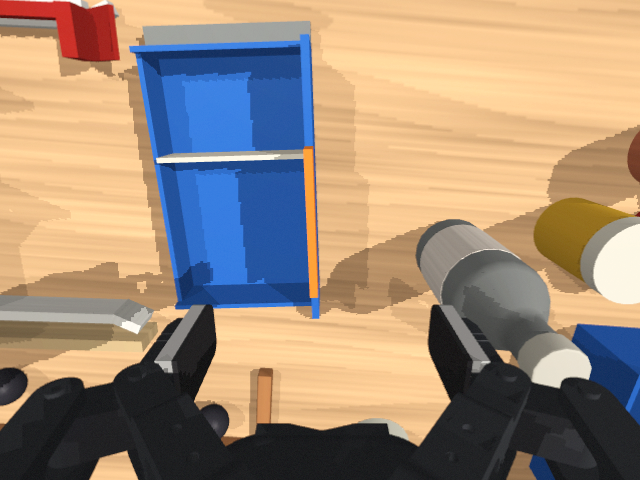

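The wrist view shows the tray with the orange tab from (308,148) to (316,298), the catch tooth at (95,30) and the near guide's flare at (130,315). The grey bottle at right is clear of the tab.

```bash
python3 - <<'E'
from h import *
def p(n,L,z):
    w=pix('wrist',L,z);d=w[1]-w[0];print(n,w.round(4).tolist(),'ang',np.degrees(np.arctan2(d[1],d[0])).round(1),'mid',w.mean(0).round(4))
p('tab',[(314,298),(309,149)],.089)
p('rear',[(315,318),(306,36)],.066)
p('front',[(179,306),(133,48)],.04)
p('guide',[(125,318),(0,319)],.03)
p('guide inner',[(118,298),(0,296)],.03)
p('flare',[(152,308),(133,330)],.03)
E
```

```text
tab [[0.5783, -0.3862, 0.089], [0.689, -0.3736, 0.089]] ang 6.5 mid [ 0.6337 -0.3799  0.089 ]
rear [[0.5474, -0.3891, 0.066], [0.7603, -0.3652, 0.066]] ang 6.4 mid [ 0.6538 -0.3771  0.066 ]
front [[0.5331, -0.2645, 0.04], [0.7454, -0.2372, 0.04]] ang 7.3 mid [ 0.6392 -0.2509  0.04  ]
guide [[0.5095, -0.2087, 0.03], [0.4977, -0.0893, 0.03]] ang 95.6 mid [ 0.5036 -0.149   0.03  ]
guide inner [[0.5305, -0.2037, 0.03], [0.5227, -0.0937, 0.03]] ang 94.0 mid [ 0.5266 -0.1487  0.03  ]
flare [[0.5227, -0.235, 0.03], [0.4968, -0.2154, 0.03]] ang 142.9 mid [ 0.5097 -0.2252  0.03  ]
```

Call:
move_arm([
  [2, -8, 40, 0, 0, 0],
  [0, 0, 40, 0, 0, 0],
  [0, 0, 30, 0, 0, 0],
  [0, 0, 20, 0, 0, 0],
  [0, 0, 12, 0, 0, 0],
])

```text
t: 5.42
ee_pos: [0.6341, -0.3793, 0.0581]
tool_rot: [-0.0, 0.999, 0.044, 0.0]
contact_force: [0.5, -0.3, 0.2]
grip_width: 0.085
finger_force: 0.0
```

Call:
move_arm([
  [0, 0, 0, 0, 0, 0],
  [0, 0, 0, 0, 0, 0],
  [0, 0, 0, 0, 0, 0],
  [0, 0, 0, 0, 0, 0],
  [0, 0, 0, 0, 0, 0],
  [0, 0, 0, 0, 0, 0],
  [0, 0, 0, 0, 0, 0],
  [0, 0, 0, 0, 0, 0],
], jaw=0, squeeze=40)

```text
t: 6.42
ee_pos: [0.6334, -0.3808, 0.059]
tool_rot: [0.0, 0.999, 0.043, 0.0]
contact_force: [-1.1, -1.0, 5.9]
grip_width: 0.0053
finger_force: 40.0
```

```bash
python3 - <<'E'
from h import *
im=bot.capture('top');cv2.imwrite('pics/t2.png',cv2.convertScaleAbs(cv2.resize(im[140:290,330:490,::-1],None,fx=4,fy=4,interpolation=cv2.INTER_CUBIC),alpha=1.6))
E
```

```text
(no output)
```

View pics/t2.png

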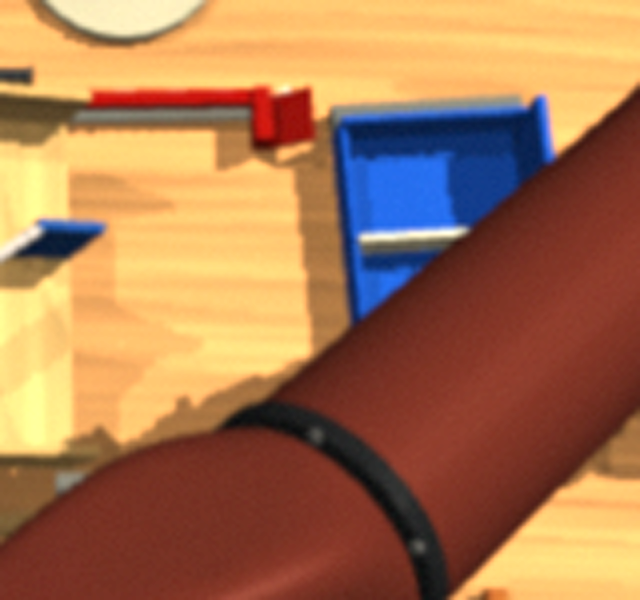

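The view shows the tray gripped, with the runner edge from (335,112) to (523,100), the catch tooth at (285,118) and the far guide along (75,122)-(250,118).

```bash
python3 - <<'E'
from h import *
f=lambda L:np.array(L,float)/4+[330,140]
def p(n,L,z):
    w=pix('top',f(L),z);d=w[1]-w[0];print(n,w.round(4).tolist(),'ang',np.degrees(np.arctan2(d[1],d[0])).round(1),'mid',w.mean(0).round(4))
p('far guide low edge',[(240,122),(78,122)],.005)
p('catch arm upper edge',[(250,91),(92,92)],.03)
p('runner outer',[(521,97),(333,108)],.016)
p('tray wall top outer',[(530,109),(342,119)],.044)
p('front wall outer',[(355,320),(337,125)],.036)
y=np.radians(4.95);X=np.array([np.cos(y),np.sin(y)]);Y=np.array([-np.sin(y),np.cos(y)])
# predicted tray origin from grip assuming tab middle offset 0
g=np.array([.6334,-.3808]);print('orig',g+.02*X+.062*Y)
E
```

```text
far guide low edge [[0.7539, -0.1832, 0.005], [0.7513, -0.0729, 0.005]] ang 91.3 mid [ 0.7526 -0.128   0.005 ]
catch arm upper edge [[0.7671, -0.1868, 0.03], [0.7639, -0.0811, 0.03]] ang 91.7 mid [ 0.7655 -0.1339  0.03  ]
runner outer [[0.7733, -0.3736, 0.016], [0.7616, -0.2449, 0.016]] ang 95.2 mid [ 0.7675 -0.3092  0.016 ]
tray wall top outer [[0.7548, -0.371, 0.044], [0.7441, -0.2455, 0.044]] ang 94.9 mid [ 0.7494 -0.3083  0.044 ]
front wall outer [[0.6103, -0.2538, 0.036], [0.7426, -0.2437, 0.036]] ang 4.4 mid [ 0.6765 -0.2487  0.036 ]
orig [ 0.64797565 -0.31730551]
```

```bash
python3 - <<'E'
from h import *
z=.059
plan([(.613,-.3805,z,-88,4)])
def o(y): return (.619-.0349*(y+.121)-.0128,y-.0625,z,-88)
E
```

```text
[[-3,0,0,0,0,0.5],[-4,-1,0,0,0,0.5],[-3,0,0,0,0,0.5],[-4,0,0,0,0,0.5],[-3,0,0,0,0,0.5],[-3,-1,0,0,0,0.5]]
```

Call:
move_arm([
  [-3, 0, 0, 0, 0, 0.5],
  [-4, -1, 0, 0, 0, 0.5],
  [-3, 0, 0, 0, 0, 0.5],
  [-4, 0, 0, 0, 0, 0.5],
  [-3, 0, 0, 0, 0, 0.5],
  [-3, -1, 0, 0, 0, 0.5],
  [0, 0, 0, 0, 0, 0],
  [0, 0, 0, 0, 0, 0],
])

```text
t: 7.48
ee_pos: [0.6138, -0.3794, 0.059]
tool_rot: [0.0, 1.0, 0.017, 0.001]
contact_force: [1.6, -0.5, 6.7]
grip_width: 0.0055
finger_force: 40.4
```

Call:
move_arm([
  [0, -6, 0, 0, 0, 0],
  [0, -8, 0, 0, 0, 0],
  [0, -8, 0, 0, 0, 0],
  [0, -6, 0, 0, 0, 0],
  [0, -2, 0, 0, 0, 0],
  [0, 0, 0, 0, 0, 0],
])

```text
t: 8.22
ee_pos: [0.6117, -0.3507, 0.059]
tool_rot: [0.001, 1.0, 0.017, 0.0]
contact_force: [0.4, -2.8, 6.7]
grip_width: 0.005
finger_force: 40.4
```

```bash
python3 - <<'E'
from h import *
im=bot.capture('top');cv2.imwrite('pics/t3.png',cv2.convertScaleAbs(cv2.resize(im[140:290,330:490,::-1],None,fx=4,fy=4,interpolation=cv2.INTER_CUBIC),alpha=1.6))
E
```

```text
(no output)
```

View pics/t3.png

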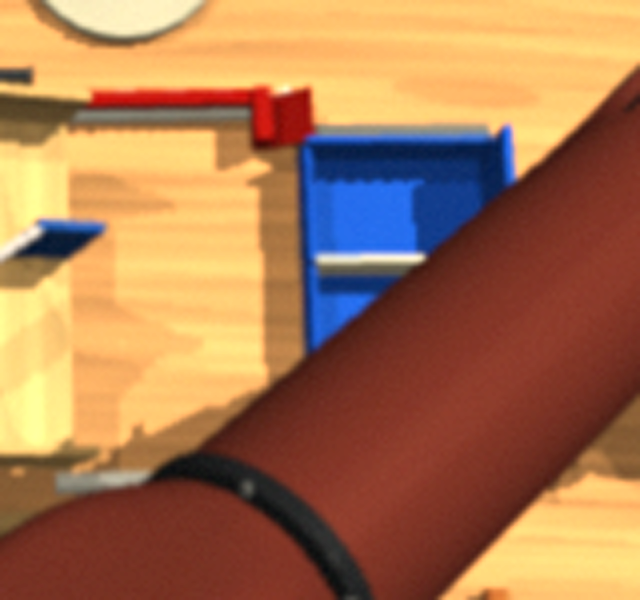

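```bash
python3 - <<'E'
from h import *
f=lambda L:np.array(L,float)/4+[330,140]
def p(n,L,z):
    w=pix('top',f(L),z);d=w[1]-w[0];m=w.mean(0);v=m[:2]-[.616,-.064];a=np.radians(2)
    print(n,'ang',np.degrees(np.arctan2(d[1],d[0])).round(1),'mid',m.round(4),'rack',(v@[np.cos(a),np.sin(a)]).round(4),(v@[-np.sin(a),np.cos(a)]).round(4))
p('far guide low edge',[(240,122),(78,122)],.005)
p('runner outer',[(488,124),(315,127)],.016)
p('tray wall top outer',[(498,133),(310,138)],.044)
p('front',[(309,340),(303,145)],.036)
E
```

```text
far guide low edge ang 91.3 mid [ 0.7526 -0.128   0.005 ] rack 0.1342 -0.0688
runner outer ang 92.7 mid [ 0.7505 -0.2914  0.016 ] rack 0.1265 -0.2319
tray wall top outer ang 93.2 mid [ 0.7339 -0.2866  0.044 ] rack 0.1101 -0.2266
front ang 1.2 mid [ 0.6622 -0.2223  0.036 ] rack 0.0407 -0.1599
```

Call:
move_arm([
  [-1, -6, 0, 0, 0, 0],
  [0, -8, 0, 0, 0, 0],
  [0, -8, 0, 0, 0, 0],
  [0, -8, 0, 0, 0, 0],
  [0, -8, 0, 0, 0, 0],
  [0, -6, 0, 0, 0, 0],
  [0, -6, 0, 0, 0, 0],
  [0, 0, 0, 0, 0, 0],
])

```text
t: 9.28
ee_pos: [0.609, -0.3004, 0.059]
tool_rot: [0.001, 1.0, 0.017, 0.0]
contact_force: [-0.8, -2.1, 8.0]
grip_width: 0.0054
finger_force: 40.6
```

Call:
move_arm([
  [0, -6, 0, 0, 0, 0],
  [0, -8, 0, 0, 0, 0],
  [0, -8, 0, 0, 0, 0],
  [0, -8, 0, 0, 0, 0],
  [0, -8, 0, 0, 0, 0],
  [0, -8, 0, 0, 0, 0],
  [0, -8, 0, 0, 0, 0],
  [0, -6, 0, 0, 0, 0],
  [0, 0, 0, 0, 0, 0],
])

```text
t: 10.4
ee_pos: [0.607, -0.2405, 0.059]
tool_rot: [0.001, 1.0, 0.017, 0.0]
contact_force: [-0.7, -2.1, 7.9]
grip_width: 0.0051
finger_force: 40.7
```

Call:
move_arm([
  [0, -6, 0, 0, 0, 0],
  [0, -8, 0, 0, 0, 0],
  [0, -8, 0, 0, 0, 0],
  [0, -8, 0, 0, 0, 0],
  [0, -6, 0, 0, 0, 0],
  [0, -4, 0, 0, 0, 0],
  [0, 0, 0, 0, 0, 0],
])

```text
t: 11.28
ee_pos: [0.6057, -0.2008, 0.0589]
tool_rot: [0.001, 1.0, 0.017, 0.0]
contact_force: [0.5, -2.9, 8.0]
grip_width: 0.0052
finger_force: 40.6
```

Call:
move_arm([
  [0, -3, 0, 0, 0, 0],
  [0, -3, 0, 0, 0, 0],
  [0, -3, 0, 0, 0, 0],
  [0, -3, 0, 0, 0, 0],
  [0, 0, 0, 0, 0, 0],
])

```text
t: 11.9
ee_pos: [0.6053, -0.1892, 0.0589]
tool_rot: [0.001, 1.0, 0.016, 0.0]
contact_force: [-0.0, -3.7, 8.1]
grip_width: 0.0057
finger_force: 40.6
```

Call:
move_arm([
  [0, -2, 0, 0, 0, 0],
  [0, -2, 0, 0, 0, 0],
  [0, 0, 0, 0, 0, 0],
])

```text
t: 12.28
ee_pos: [0.6051, -0.1853, 0.0589]
tool_rot: [0.001, 1.0, 0.016, 0.0]
contact_force: [0.2, -4.0, 7.2]
grip_width: 0.0053
finger_force: 40.5
```

Call:
move_arm([
  [0, -2, 0, 0, 0, 0],
  [0, -2, 0, 0, 0, 0],
  [0, 0, 0, 0, 0, 0],
])

```text
t: 12.65
ee_pos: [0.6055, -0.1823, 0.059]
tool_rot: [0.002, 1.0, 0.016, 0.001]
contact_force: [3.7, -8.7, 2.6]
grip_width: 0.0054
finger_force: 39.9
```

Call:
move_arm([
  [0, -2, 0, 0, 0, 0],
  [0, -1, 0, 0, 0, 0],
  [0, 0, 0, 0, 0, 0],
])

```text
t: 13.02
ee_pos: [0.606, -0.1818, 0.0597]
tool_rot: [0.004, 1.0, 0.016, 0.002]
contact_force: [6.5, -15.4, 4.3]
grip_width: 0.0053
finger_force: 40.1
```

Call:
move_arm([
  [0, 3, 0, 0, 0, 0],
  [0, 0, 0, 0, 0, 0],
])

```text
t: 13.28
ee_pos: [0.6055, -0.1824, 0.059]
tool_rot: [0.002, 1.0, 0.016, 0.001]
contact_force: [3.5, -7.2, 3.6]
grip_width: 0.0055
finger_force: 40.1
```

Call:
move_arm([
  [0, 0, 0, 0, 0, 0],
  [0, 0, 0, 0, 0, 0],
  [0, 0, 0, 0, 0, 0],
  [0, 0, 0, 0, 0, 0],
  [0, 0, 0, 0, 0, 0],
  [0, 0, -15, 0, 0, 0],
  [0, 0, -40, 0, 0, 0],
  [0, 0, -45, 0, 0, 0],
  [0, 0, -45, 0, 0, 0],
  [0, 45, -30, 0, 0, 0],
  [0, 55, 0, 0, 0, 0],
  [-50, 0, 0, 0, 0, 0],
  [-50, 0, 0, 0, 0, 0],
  [0, 0, 0, 0, 0, 0],
], jaw=0.5)

```text
t: 15.02
ee_pos: [0.505, -0.2851, 0.2343]
tool_rot: [-0.001, 1.0, 0.015, 0.0]
contact_force: [0.7, -0.1, 1.1]
grip_width: 0.0424
finger_force: 0.0
```

```bash
python3 - <<'E'
from h import *
im=bot.capture('top');cv2.imwrite('pics/t4.png',cv2.convertScaleAbs(cv2.resize(im[140:330,200:460,::-1],None,fx=3,fy=3,interpolation=cv2.INTER_CUBIC),alpha=1.6))
for n in('large1','small1'):
  print([(round(d['score'],2),np.round(d['location'],3).tolist()) for d in bot.spot_in('top',n)])
for L in((.38,.22,.02),):pass
E
```

```text
[(0.94, [0.398, 0.225, 0.049]), (0.67, [0.417, 0.022, 0.052]), (0.66, [0.251, 0.249, 0.048]), (0.61, [0.344, 0.442, 0.048]), (0.61, [0.566, 0.243, 0.118])]
[(0.71, [0.41, 0.113, 0.03]), (0.66, [0.407, -0.08, 0.034]), (0.57, [0.384, -0.175, 0.032])]
```

View pics/t4.png

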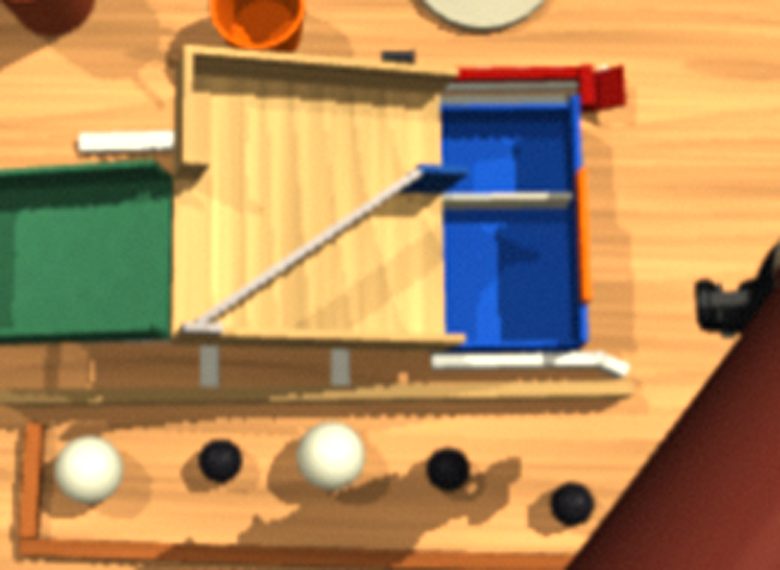

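Tray is home, with the catch tooth down behind the runner at (600,88). All five visible balls are where they were at the start: large at (88,469) and (331,456), small at (220,461), (448,469) and (572,504).

```bash
cat >> h.py <<'E'
def rot(a,t):
    """tool y at world angle a, tool axis leaning by t deg so that the fingers point towards the base (-x)"""
    a=np.radians(a);Y=np.array([np.cos(a),np.sin(a),0]);Z=np.array([0,0,-1.]);M=R.from_matrix(np.c_[np.cross(Y,Z),Y,Z])
    return R.from_rotvec([0,np.radians(t),0])*M
def plan2(wps,step=58):
    from scipy.spatial.transform import Slerp
    s=bot.sense();r=R.from_quat(np.roll(s['tool_rot'],-1));p=np.array(s['ee_pos'])*1000;rows=[]
    for w in wps:
        t=np.array(w[:3])*1000;g=rot(w[3],w[4]);st=w[5] if len(w)>5 else step
        n=int(max(1,np.ceil(np.linalg.norm(t-p)/st),np.ceil(np.degrees((r.inv()*g).magnitude())/10.3)))
        S=Slerp([0,1],R.concatenate([r,g]));p0=p.copy()
        for k in range(1,n+1):
            d=np.round(r.inv().apply(p0+(t-p0)*k/n-p));v=np.round((r.inv()*S(k/n)).as_rotvec(degrees=True),1)
            rows.append([*d.astype(int),*v]);p=p+r.apply(d);r=r*R.from_rotvec(v,degrees=True)
    for i in range(0,len(rows),20): print('['+','.join('[%d,%d,%d,%g,%g,%g]'%tuple(x+0 for x in q) for q in rows[i:i+20])+']')
def st():
    s=bot.sense();M=R.from_quat(np.roll(s['tool_rot'],-1)).as_matrix()
    print(round(s['t'],2),np.round(s['ee_pos'],4),'yang',np.degrees(np.arctan2(M[1,1],M[0,1])).round(1),'z',M[:,2].round(3),'j',np.round(s['joints'],2),'w',round(s['grip_width'],4),'F',np.round(s['contact_force'],1))
def balls(cam='top'):
    """ball centres from masks"""
    bot.capture(cam);o=[]
    for n,rad in(('large1',.029),('small1',.019)):
        for d in bot.masks_of(cam,n):
            m=d['mask'].astype(np.uint8);c=max(cv2.findContours(m,0,2)[0],key=cv2.contourArea);(u,v),q=cv2.minEnclosingCircle(c)
            o.append((n,round(d['score'],2),pix(cam,[(u,v)],rad)[0].round(3).tolist(),round(q,1)));print(*o[-1])
    return o
E
python3 - <<'E'
from h import *
f=lambda L:np.array(L,float)/3+[200,140]
print(pix('top',f([(88,469),(331,456)]),.029).round(3).tolist())
print(pix('top',np.r_[f([(220,461),(448,469),(572,504)]),[(433,311)]],.019).round(3).tolist())
st();balls()
F=(.372,-.289)
plan2([(F[0]+.02,F[1],.10,-88,10),(F[0],F[1],.04,-88,10,30),(F[0],F[1],.004,-88,10,15)])
E
```

```text
[[0.4, 0.23, 0.029], [0.418, 0.022, 0.029]]
[[0.411, 0.118, 0.019], [0.41, -0.078, 0.019], [0.383, -0.184, 0.019], [0.377, -0.292, 0.019]]
15.18 [ 0.5097 -0.2827  0.2343] yang -88.0 z [ 0.002  0.    -1.   ] j [-0.41  0.29  1.03  1.67 -0.26  1.33 -0.87] w 0.0428 F [-0.1  0.2  0.1]
large1 0.97 [0.403, 0.231, 0.029] 11.5
large1 0.89 [0.419, 0.024, 0.029] 11.7
large1 0.79 [0.251, 0.252, 0.029] 11.3
large1 0.68 [0.345, 0.449, 0.029] 11.9
large1 0.41 [0.59, 0.287, 0.029] 51.0
small1 0.72 [0.413, 0.121, 0.019] 7.1
small1 0.71 [0.412, -0.077, 0.019] 7.2
small1 0.66 [0.385, -0.183, 0.019] 7.1
small1 0.25 [0.591, 0.291, 0.019] 50.8
[[-29,0,33,0.1,-2.5,0],[-28,1,35,0.1,-2.5,0],[-27,1,36,0.1,-2.5,0],[-25,0,37,0.1,-2.5,0],[-3,0,21,0,0,0],[-3,0,21,0,0,0],[-3,0,20,0,0,0],[2,0,12,0,0,0],[2,0,12,0,0,0],[2,0,12,0,0,0]]
```

```bash
python3 - <<'E'
from h import *
F=(.377,-.292)
plan2([(F[0]+.02,F[1],.11,-45,0),(F[0],F[1],.045,-45,0,40),(F[0],F[1],.004,-45,0,14)])
E
```

```text
[[-23,1,25,0,0,-8.6],[-22,-2,24,0,0,-8.6],[-22,-6,25,0,0,-8.6],[-21,-9,25,0,0,-8.6],[-19,-12,25,0,0,-8.5],[-7,-7,32,0,0,0],[-7,-7,33,0,0,0],[0,0,14,0,0,0],[0,0,13,0,0,0],[0,0,14,0,0,0]]
```

Call:
move_arm([
  [-23, 1, 25, 0, 0, -8.6],
  [-22, -2, 24, 0, 0, -8.6],
  [-22, -6, 25, 0, 0, -8.6],
  [-21, -9, 25, 0, 0, -8.6],
  [-19, -12, 25, 0, 0, -8.5],
  [0, 0, 0, 0, 0, 0],
], jaw=0.65)

```text
t: 16.08
ee_pos: [0.3943, -0.2918, 0.1083]
tool_rot: [-0.001, 0.925, 0.381, -0.001]
contact_force: [0.3, -0.4, -0.5]
grip_width: 0.0555
finger_force: 0.0
```

```bash
python3 - <<'E'
from h import *
st();balls('wrist')
E
```

```text
16.07 [ 0.3943 -0.2918  0.1083] yang -45.2 z [-0.003  0.001 -1.   ] j [-0.31  0.15  0.94  2.03 -0.14  1.03 -0.09] w 0.0555 F [ 0.3 -0.4 -0.5]
small1 0.92 [0.38, -0.292, 0.019] 28.5
small1 0.67 [0.386, -0.18, 0.019] 35.7
```

Call:
move_arm([
  [-6, -5, 32, 0, 0, 0],
  [-5, -6, 32, 0, 0, 0],
  [0, 0, 14, 0, 0, 0],
  [0, 0, 13, 0, 0, 0],
  [0, 0, 13, 0, 0, 0],
  [0, 0, 0, 0, 0, 0],
])

```text
t: 16.98
ee_pos: [0.3803, -0.2919, 0.0049]
tool_rot: [-0.0, 0.924, 0.382, -0.0]
contact_force: [-0.2, 0.3, 0.4]
grip_width: 0.0558
finger_force: 0.0
```

Call:
move_arm([
  [0, 0, 0, 0, 0, 0],
  [0, 0, 0, 0, 0, 0],
  [0, 0, 0, 0, 0, 0],
  [0, 0, 0, 0, 0, 0],
  [0, 0, 0, 0, 0, 0],
], jaw=0, squeeze=30)

```text
t: 17.6
ee_pos: [0.3809, -0.2922, 0.0057]
tool_rot: [0.0, 0.924, 0.382, 0.0]
contact_force: [0.3, -0.5, 6.3]
grip_width: 0.0359
finger_force: 30.1
```

Call:
move_arm([
  [0, 0, -20, 0, 0, 0],
  [0, 0, -40, 0, 0, 0],
  [0, 0, -40, 0, 0, 0],
])

```text
t: 17.98
ee_pos: [0.3798, -0.2918, 0.106]
tool_rot: [-0.0, 0.924, 0.382, -0.001]
contact_force: [1.3, -0.4, 0.3]
grip_width: 0.0364
finger_force: 30.2
```

```bash
python3 - <<'E'
from h import *
st()
plan2([(.45,-.05,.24,0,0),(.566,.22,.24,0,0),(.566,.225,.15,0,0)])
E
```

```text
17.98 [ 0.3798 -0.2918  0.106 ] yang -45.1 z [-0.002  0.    -1.   ] j [-0.34  0.12  0.97  2.06 -0.12  1.02 -0.1 ] w 0.0364 F [ 1.3 -0.4  0.3]
[[44,-24,-27,0,0,-9],[47,-18,-27,0,0,-9.1],[50,-9,-26,-0.1,0,-9],[50,-2,-27,0,0,-9],[50,7,-27,0,0,-9],[45,19,0,0,0,0],[45,19,0,0,0,0],[45,20,0,0,0,0],[45,19,0,0,0,0],[45,19,0,0,0,0],[45,19,0,0,0,0],[3,0,45,0,0,0],[2,0,45,0,0,0]]
```

Call:
move_arm([
  [44, -24, -27, 0, 0, -9],
  [47, -18, -27, 0, 0, -9],
  [50, -9, -26, 0, 0, -9],
  [50, -2, -27, 0, 0, -9],
  [50, 7, -27, 0, 0, -9],
  [45, 19, 0, 0, 0, 0],
  [45, 19, 0, 0, 0, 0],
  [45, 20, 0, 0, 0, 0],
  [45, 19, 0, 0, 0, 0],
  [45, 19, 0, 0, 0, 0],
  [45, 19, 0, 0, 0, 0],
  [3, 0, 45, 0, 0, 0],
  [2, 0, 45, 0, 0, 0],
  [0, 0, 0, 0, 0, 0],
])

```text
t: 19.73
ee_pos: [0.5641, 0.2237, 0.1458]
tool_rot: [-0.001, 0.708, 0.707, -0.004]
contact_force: [-0.8, 0.8, 0.2]
grip_width: 0.0363
finger_force: 30.3
```

```bash
python3 - <<'E'
from h import *
st()
im=bot.capture('wrist');cv2.imwrite('pics/w5.png',im[...,::-1])
E
```

```text
19.73 [0.5641 0.2237 0.1458] yang -0.1 z [-0.006 -0.004 -1.   ] j [-0.87  0.33  0.51  1.7  -0.17  1.16 -0.31] w 0.0363 F [-0.8  0.8  0.2]
```

View pics/w5.png

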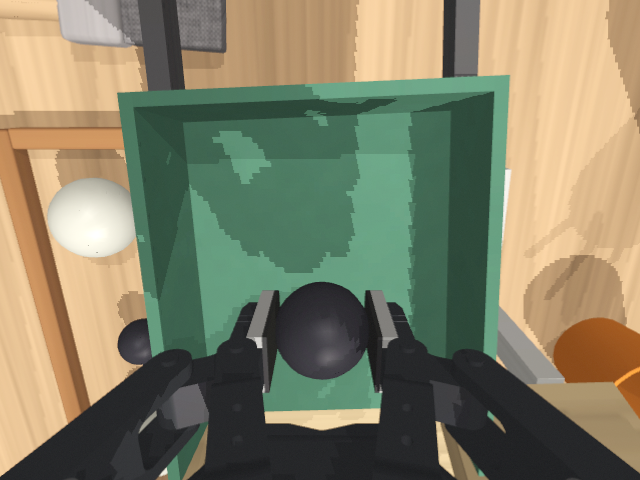

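The ball is in the grip at (322,330), above the hopper but nearer its open end. The hopper's back wall lies along rows 76-94.

```bash
python3 - <<'E'
from h import *
w=pix('wrist',[(119,94),(509,76)],.152);print(w.round(3),np.linalg.norm(w[1]-w[0]))
print(pix('wrist',[(190,410),(490,408)],.13).round(3), pix('wrist',[(192,155),(450,155)],.105).round(3))
E
```

```text
[[0.495 0.311 0.152]
 [0.631 0.316 0.152]] 0.13587222128193574
[[0.495 0.152 0.13 ]
 [0.657 0.153 0.13 ]] [[0.502 0.285 0.105]
 [0.629 0.284 0.105]]
```

Call:
move_arm([
  [20, 0, 3, 0, 0, 0],
  [15, 0, 2, 0, 0, 0],
  [0, 0, 0, 0, 0, 0],
])

```text
t: 20.15
ee_pos: [0.5665, 0.2622, 0.1449]
tool_rot: [-0.0, 0.707, 0.708, 0.001]
contact_force: [0.8, -0.4, -0.5]
grip_width: 0.0364
finger_force: 30.3
```

Call:
move_arm([
  [0, 0, 0, 0, 0, 0],
  [0, 0, 0, 0, 0, 0],
  [0, 0, 0, 0, 0, 0],
  [0, 0, -20, 0, 0, 0],
  [0, 0, -45, 0, 0, 0],
  [0, 0, -35, 0, 0, 0],
], jaw=0.65)

```text
t: 20.9
ee_pos: [0.5673, 0.2593, 0.2477]
tool_rot: [0.0, 0.708, 0.706, 0.001]
contact_force: [-0.3, -0.1, -0.0]
grip_width: 0.0553
finger_force: 0.0
```

```bash
python3 - <<'E'
from h import *
st();bot.capture('wrist');print([np.round(d['location'],3) for d in bot.spot_in('wrist','small1')])
E0=(.385,-.182)
plan2([(.49,.0,.22,-60,0),(E0[0]+.012,E0[1],.10,-90,10),(E0[0],E0[1],.04,-90,10,40),(E0[0],E0[1],.004,-90,10,14)])
E
```

```text
20.9 [0.5673 0.2593 0.2477] yang -0.1 z [ 0.002  0.001 -1.   ] j [-0.91  0.29  0.52  1.53 -0.15  1.36 -0.39] w 0.0553 F [-0.3 -0.1 -0. ]
[array([0.414, 0.127, 0.028]), array([0.566, 0.292, 0.142])]
[[-43,-13,5,0,-0.1,10],[-45,-5,5,0.1,0,9.9],[-46,2,5,0,-0.1,10],[-44,10,4,0,-0.1,10],[-41,18,5,0.1,-0.1,10],[-38,25,6,0,0,9.9],[-34,22,24,0.5,-2,6],[-31,26,25,0.6,-1.9,6],[-28,29,25,0.5,-2,6],[-23,32,26,0.5,-1.9,6],[-19,35,27,0.5,-2,6],[-1,0,31,0,0,0],[0,-1,30,0,0,0],[2,0,12,0,0,0],[2,0,12,0,0,0],[2,0,11,0,0,0]]
```

Call:
move_arm([
  [-43, -13, 5, 0, 0, 10],
  [-45, -5, 5, 0, 0, 10],
  [-46, 2, 5, 0, 0, 10],
  [-44, 10, 4, 0, 0, 10],
  [-41, 18, 5, 0, 0, 10],
  [-38, 25, 6, 0, 0, 10],
  [-34, 22, 24, 0.5, -2, 6],
  [-31, 26, 25, 0.5, -2, 6],
  [-28, 29, 25, 0.5, -2, 6],
  [-23, 32, 26, 0.5, -2, 6],
  [-19, 35, 27, 0.5, -2, 6],
  [-1, 0, 31, 0, 0, 0],
  [0, 0, 0, 0, 0, 0],
])

```text
t: 22.62
ee_pos: [0.3853, -0.183, 0.0641]
tool_rot: [0.001, 0.996, -0.002, -0.09]
contact_force: [-0.2, -0.5, 0.0]
grip_width: 0.055
finger_force: 0.0
```

```bash
python3 - <<'E'
from h import *
st();balls('wrist')
E0=(.385,-.182)
plan2([(E0[0],E0[1],.035,-90,10,40),(E0[0],E0[1],.004,-90,10,14)])
E
```

```text
22.62 [ 0.3853 -0.183   0.0641] yang -90.3 z [-0.18  -0.002 -0.984] j [-0.54  0.25  0.94  2.08 -0.14  1.08 -1.1 ] w 0.055 F [-0.2 -0.5  0. ]
small1 0.97 [0.384, -0.181, 0.019] 35.8
small1 0.74 [0.411, -0.073, 0.019] 42.5
[[2,-1,31,0.1,0.1,-0.2],[2,0,10,0,0,0],[2,0,10,0,0,0],[2,0,11,0,0,0]]
```

Call:
move_arm([
  [4, -2, 30, 0, 0, 0],
  [2, 0, 11, 0, 0, 0],
  [2, 0, 10, 0, 0, 0],
  [2, 0, 10, 0, 0, 0],
  [0, 0, 0, 0, 0, 0],
])

```text
t: 23.4
ee_pos: [0.3858, -0.1811, 0.0027]
tool_rot: [0.001, 0.996, -0.002, -0.089]
contact_force: [-0.0, -0.1, 1.1]
grip_width: 0.0554
finger_force: 0.0
```

Call:
move_arm([
  [0, 0, 0, 0, 0, 0],
  [0, 0, 0, 0, 0, 0],
  [0, 0, 0, 0, 0, 0],
  [0, 0, 0, 0, 0, 0],
  [-3, 0, -20, 0, 0, 0],
  [-6, 0, -40, 0, 0, 0],
  [-6, 0, -40, 0, 0, 0],
], jaw=0)

```text
t: 24.28
ee_pos: [0.3885, -0.1807, 0.1049]
tool_rot: [0.002, 0.996, -0.002, -0.089]
contact_force: [1.5, 0.9, -0.8]
grip_width: 0.036
finger_force: 30.2
```

```bash
python3 - <<'E'
from h import *
st()
plan2([(.45,-.05,.22,-60,0),(.545,.20,.24,0,0),(.545,.255,.155,0,0)])
E
```

```text
24.27 [ 0.3885 -0.1807  0.1049] yang -90.2 z [-0.178 -0.003 -0.984] j [-0.61  0.17  0.98  2.05 -0.08  1.17 -1.16] w 0.036 F [ 1.5  0.9 -0.8]
[[10,-33,-31,-0.6,2.5,-7.5],[15,-30,-31,-0.7,2.5,-7.6],[21,-28,-31,-0.6,2.5,-7.5],[25,-25,-29,-0.6,2.6,-7.5],[35,-28,-3,0,0,-10],[39,-22,-4,0,0,-10],[42,-15,-3,0,0,-10],[44,-7,-3,0,0,-10],[44,1,-4,0,0,-10],[44,8,-3,0,0,-10],[27,0,42,0,0,0],[28,0,43,0,0,0]]
```

Call:
move_arm([
  [10, -33, -31, -0.6, 2.5, -7.5],
  [15, -30, -31, -0.7, 2.5, -7.5],
  [21, -28, -31, -0.6, 2.5, -7.5],
  [25, -25, -29, -0.6, 2.5, -7.5],
  [35, -28, -3, 0, 0, -10],
  [39, -22, -4, 0, 0, -10],
  [42, -15, -3, 0, 0, -10],
  [44, -7, -3, 0, 0, -10],
  [44, 8, -4, 0, 0, -10],
  [44, 10, -3, 0, 0, -10],
  [23, 0, 42, 0, 0, 0],
  [22, 0, 43, 0, 0, 0],
  [0, 0, 0, 0, 0, 0],
])

```text
t: 25.9
ee_pos: [0.5515, 0.2431, 0.1505]
tool_rot: [-0.001, 0.707, 0.707, -0.003]
contact_force: [0.7, -0.2, -1.3]
grip_width: 0.036
finger_force: 30.4
```

Call:
move_arm([
  [0, 0, 0, 0, 0, 0],
  [0, 0, 0, 0, 0, 0],
  [0, 0, 0, 0, 0, 0],
  [0, 0, -20, 0, 0, 0],
  [0, 0, -45, 0, 0, 0],
  [0, 0, -30, 0, 0, 0],
], jaw=0.65)

```text
t: 26.65
ee_pos: [0.555, 0.2419, 0.2527]
tool_rot: [0.0, 0.708, 0.706, 0.001]
contact_force: [0.2, -0.4, -0.6]
grip_width: 0.0557
finger_force: 0.0
```

```bash
python3 - <<'E'
from h import *
st();bot.capture('wrist');print([np.round(d['location'],3) for d in bot.spot_in('wrist','small1')])
E0=(.411,-.076)
plan2([(.49,.05,.20,-60,0),(E0[0]+.008,E0[1],.065,-90,10)])
E
```

```text
26.65 [0.555  0.2419 0.2527] yang -0.1 z [ 0.002  0.002 -1.   ] j [-1.04  0.26  0.68  1.58 -0.17  1.36 -0.34] w 0.0557 F [ 0.2 -0.4 -0.6]
[array([0.568, 0.294, 0.145]), array([0.413, 0.131, 0.033]), array([0.549, 0.258, 0.148]), array([ 0.724, -0.111,  0.042])]
[[-32,-11,9,0,-0.1,10],[-34,-5,9,0.1,0,10],[-34,0,9,0,-0.1,9.9],[-33,7,9,0,0,10],[-32,12,9,0,-0.1,10],[-29,17,9,0.1,-0.1,10],[-31,19,34,0.6,-2.4,7.5],[-27,22,34,0.7,-2.5,7.4],[-22,26,36,0.6,-2.4,7.5],[-17,30,36,0.7,-2.5,7.5]]
```

Call:
move_arm([
  [-32, -11, 9, 0, 0, 10],
  [-34, -5, 9, 0, 0, 10],
  [-34, 0, 9, 0, 0, 10],
  [-33, 7, 9, 0, 0, 10],
  [-32, 12, 9, 0, 0, 10],
  [-29, 17, 9, 0, 0, 10],
  [-31, 19, 34, 0.6, -2.4, 7.5],
  [-27, 22, 34, 0.7, -2.5, 7.5],
  [-22, 26, 36, 0.6, -2.4, 7.5],
  [-17, 30, 36, 0.7, -2.5, 7.5],
  [0, 0, 0, 0, 0, 0],
])

```text
t: 28.12
ee_pos: [0.4142, -0.0791, 0.0587]
tool_rot: [0.001, 0.996, -0.005, -0.09]
contact_force: [0.4, 0.2, 0.2]
grip_width: 0.0557
finger_force: 0.0
```

```bash
python3 - <<'E'
from h import *
st();b=balls('wrist');E0=min((x[2] for x in b if x[0]=='small1'),key=lambda c:abs(c[1]+.076)+abs(c[0]-.411));print(E0)
plan2([(E0[0],E0[1],.035,-90,10,40),(E0[0],E0[1],.003,-90,10,14)])
E
```

```text
28.12 [ 0.4142 -0.0791  0.0587] yang -90.5 z [-0.179 -0.001 -0.984] j [-0.81  0.28  1.    2.09 -0.22  1.09 -1.27] w 0.0557 F [0.4 0.2 0.2]
large1 0.74 [0.417, 0.032, 0.029] 67.3
small1 0.62 [0.411, -0.072, 0.019] 36.4
[0.411, -0.072, 0.019]
[[-2,-4,27,0,-0.1,-0.1],[2,0,10,0,0,0],[2,0,11,0,0,0],[2,0,10,0,0,0]]
```

Call:
move_arm([
  [-2, -5, 27, 0, 0, 0],
  [2, 0, 10, 0, 0, 0],
  [2, 0, 11, 0, 0, 0],
  [2, 0, 9, 0, 0, 0],
  [0, 0, 0, 0, 0, 0],
])

```text
t: 28.9
ee_pos: [0.4105, -0.0718, 0.0029]
tool_rot: [0.0, 0.996, -0.002, -0.088]
contact_force: [0.4, 0.1, -0.9]
grip_width: 0.0558
finger_force: 0.0
```

Call:
move_arm([
  [0, 0, 0, 0, 0, 0],
  [0, 0, 0, 0, 0, 0],
  [0, 0, 0, 0, 0, 0],
  [0, 0, 0, 0, 0, 0],
  [-3, 0, -20, 0, 0, 0],
  [-6, 0, -40, 0, 0, 0],
  [-6, 0, -40, 0, 0, 0],
], jaw=0)

```text
t: 29.78
ee_pos: [0.4128, -0.0715, 0.1051]
tool_rot: [0.0, 0.996, -0.002, -0.088]
contact_force: [0.8, 0.5, -0.9]
grip_width: 0.0362
finger_force: 30.2
```

```bash
python3 - <<'E'
from h import *
st()
plan2([(.46,.05,.22,-60,0),(.582,.19,.24,0,0),(.582,.24,.155,0,0)])
E
```

```text
29.77 [ 0.4128 -0.0715  0.1051] yang -90.2 z [-0.175 -0.    -0.985] j [-0.91  0.16  1.06  2.06 -0.12  1.18 -1.36] w 0.0362 F [ 0.8  0.5 -0.9]
[[6,-30,-30,-0.7,2.5,-7.5],[12,-29,-31,-0.6,2.4,-7.6],[17,-27,-30,-0.7,2.5,-7.5],[21,-24,-29,-0.6,2.5,-7.5],[29,-10,-3,0,0,-10],[31,-5,-4,0,0,-10],[31,1,-3,0,0,-10],[30,6,-3,0,0,-10],[29,11,-4,0,0,-10],[26,16,-3,0,0,-10],[25,0,42,0,0,0],[25,0,43,0,0,0]]
```

Call:
move_arm([
  [6, -30, -30, -0.7, 2.5, -7.5],
  [12, -29, -31, -0.6, 2.4, -7.5],
  [17, -27, -30, -0.7, 2.5, -7.5],
  [21, -24, -29, -0.6, 2.5, -7.5],
  [29, -10, -3, 0, 0, -10],
  [31, -5, -4, 0, 0, -10],
  [31, 1, -3, 0, 0, -10],
  [30, 6, -3, 0, 0, -10],
  [29, 11, -4, 0, 0, -10],
  [26, 16, -3, 0, 0, -10],
  [25, 0, 42, 0, 0, 0],
  [25, 0, 43, 0, 0, 0],
  [0, 0, 0, 0, 0, 0],
])

```text
t: 31.4
ee_pos: [0.5797, 0.2415, 0.1503]
tool_rot: [-0.001, 0.707, 0.708, -0.002]
contact_force: [-0.2, -0.2, -1.0]
grip_width: 0.036
finger_force: 30.4
```

Call:
move_arm([
  [0, 0, 0, 0, 0, 0],
  [0, 0, 0, 0, 0, 0],
  [0, 0, 0, 0, 0, 0],
  [0, 0, -20, 0, 0, 0],
  [0, 0, -45, 0, 0, 0],
  [0, 0, -30, 0, 0, 0],
], jaw=0.65)

```text
t: 32.15
ee_pos: [0.5833, 0.239, 0.2532]
tool_rot: [0.001, 0.708, 0.706, 0.002]
contact_force: [-0.7, 0.5, -0.4]
grip_width: 0.0553
finger_force: 0.0
```

```bash
python3 - <<'E'
from h import *
st();bot.capture('wrist');print([np.round(d['location'],3) for d in bot.spot_in('wrist','small1')])
E0=(.413,.122)
plan2([(.46,.16,.20,-60,0),(E0[0]+.008,E0[1],.065,-90,10)])
E
```

```text
32.15 [0.5833 0.239  0.2532] yang -0.2 z [ 0.004  0.002 -1.   ] j [-1.11  0.36  0.85  1.52 -0.27  1.38 -0.24] w 0.0553 F [-0.7  0.5 -0.4]
[array([0.57 , 0.289, 0.143]), array([0.532, 0.288, 0.141]), array([0.418, 0.127, 0.03 ]), array([0.608, 0.291, 0.139]), array([0.565, 0.242, 0.126])]
[[-13,-21,9,0,-0.1,10],[-17,-18,9,0.1,-0.1,10],[-20,-15,9,0,0,9.9],[-21,-11,9,0.1,-0.1,10],[-24,-8,9,0,-0.1,10],[-24,-3,9,0.1,-0.1,10],[-13,3,34,0.6,-2.4,7.5],[-11,6,34,0.7,-2.5,7.4],[-9,7,35,0.6,-2.4,7.5],[-7,9,35,0.7,-2.4,7.5]]
```

Call:
move_arm([
  [-13, -21, 9, 0, 0, 10],
  [-17, -18, 9, 0, 0, 10],
  [-20, -15, 9, 0, 0, 10],
  [-21, -11, 9, 0, 0, 10],
  [-24, -8, 9, 0, 0, 10],
  [-24, -3, 9, 0, 0, 10],
  [-13, 3, 34, 0.6, -2.4, 7.5],
  [-11, 6, 34, 0.7, -2.5, 7.5],
  [-9, 7, 35, 0.6, -2.4, 7.5],
  [-7, 9, 35, 0.7, -2.4, 7.5],
  [0, 0, 0, 0, 0, 0],
])

```text
t: 33.62
ee_pos: [0.4177, 0.1199, 0.0584]
tool_rot: [0.001, 0.996, -0.003, -0.087]
contact_force: [-0.3, -0.0, 0.9]
grip_width: 0.0555
finger_force: 0.0
```

```bash
python3 - <<'E'
from h import *
st();b=balls('wrist');E0=min((x[2] for x in b if x[0]=='small1'),key=lambda c:abs(c[1]-.12)+abs(c[0]-.411));print(E0)
plan2([(E0[0],E0[1],.035,-90,10,40),(E0[0],E0[1],.003,-90,10,14)])
E
```

```text
33.62 [0.4177 0.1199 0.0584] yang -90.3 z [-0.174 -0.002 -0.985] j [-1.27  0.35  1.09  2.07 -0.38  1.12 -1.56] w 0.0555 F [-0.3 -0.   0.9]
large1 0.88 [0.401, 0.243, 0.029] 57.9
large1 0.66 [0.243, 0.243, 0.029] 22.9Traceback (most recent call last):
  File "<stdin>", line 2, in <module>
ValueError: min() iterable argument is empty
```

Call:
move_arm([
  [-2, -3, 27, 0, 0, 0],
  [2, 0, 10, 0, 0, 0],
  [2, 0, 11, 0, 0, 0],
  [2, 0, 9, 0, 0, 0],
  [0, 0, 0, 0, 0, 0],
])

```text
t: 34.4
ee_pos: [0.4131, 0.1244, 0.0024]
tool_rot: [-0.0, 0.996, -0.002, -0.086]
contact_force: [0.3, 0.0, -0.3]
grip_width: 0.0554
finger_force: 0.0
```

Call:
move_arm([
  [0, 0, 0, 0, 0, 0],
  [0, 0, 0, 0, 0, 0],
  [0, 0, 0, 0, 0, 0],
  [0, 0, 0, 0, 0, 0],
  [-3, 0, -20, 0, 0, 0],
  [-6, 0, -40, 0, 0, 0],
  [-6, 0, -40, 0, 0, 0],
], jaw=0)

```text
t: 35.28
ee_pos: [0.415, 0.1245, 0.1046]
tool_rot: [-0.0, 0.996, -0.002, -0.086]
contact_force: [-0.7, 1.3, 1.3]
grip_width: 0.036
finger_force: 30.3
```

```bash
python3 - <<'E'
from h import *
st()
plan2([(.46,.10,.22,-60,0),(.555,.19,.24,0,0),(.555,.225,.155,0,0)])
E
```

```text
35.27 [0.415  0.1245 0.1046] yang -90.2 z [-0.172  0.    -0.985] j [-1.38  0.25  1.17  2.04 -0.28  1.19 -1.65] w 0.036 F [-0.7  1.3  1.3]
[[6,6,-30,-0.6,2.4,-7.5],[7,7,-30,-0.7,2.4,-7.6],[6,9,-30,-0.7,2.4,-7.5],[7,10,-29,-0.6,2.5,-7.5],[21,-5,-3,0,0,-10],[22,-1,-4,0,0,-10],[22,2,-3,0,0,-10],[21,6,-3,0,0,-10],[20,10,-4,0,0,-10],[17,13,-3,0,0,-10],[18,0,42,0,0,0],[17,0,43,0,0,0]]
```

Call:
move_arm([
  [6, 6, -30, -0.6, 2.4, -7.5],
  [7, 7, -30, -0.7, 2.4, -7.5],
  [6, 9, -30, -0.7, 2.4, -7.5],
  [7, 10, -29, -0.6, 2.5, -7.5],
  [21, -5, -3, 0, 0, -10],
  [22, -1, -4, 0, 0, -10],
  [22, 2, -3, 0, 0, -10],
  [21, 6, -3, 0, 0, -10],
  [20, 10, -4, 0, 0, -10],
  [17, 13, -3, 0, 0, -10],
  [18, 0, 42, 0, 0, 0],
  [17, 0, 43, 0, 0, 0],
  [0, 0, 0, 0, 0, 0],
])

```text
t: 36.9
ee_pos: [0.5515, 0.2171, 0.1496]
tool_rot: [-0.002, 0.726, 0.687, -0.004]
contact_force: [0.3, 0.5, -0.4]
grip_width: 0.036
finger_force: 30.4
```

Call:
move_arm([
  [0, 0, 0, 0, 0, 0],
  [0, 0, 0, 0, 0, 0],
  [0, 0, 0, 0, 0, 0],
  [0, 0, -20, 0, 0, 0],
  [0, 0, -45, 0, 0, 0],
  [0, 0, -30, 0, 0, 0],
], jaw=0.65)

```text
t: 37.65
ee_pos: [0.555, 0.216, 0.2511]
tool_rot: [-0.001, 0.727, 0.686, 0.0]
contact_force: [-0.3, 0.4, -0.2]
grip_width: 0.0555
finger_force: 0.0
```

```bash
python3 - <<'E'
from h import *
st();bot.capture('wrist');print([np.round(d['location'],3) for d in bot.spot_in('wrist','small1')])
E0=(.418,.027)
plan2([(.47,.10,.20,-60,0),(E0[0]+.006,E0[1],.08,-90,10)])
E
```

```text
37.65 [0.555  0.216  0.2511] yang -3.3 z [-0.001  0.002 -1.   ] j [-1.3   0.34  1.09  1.61 -0.31  1.37 -0.23] w 0.0555 F [-0.3  0.4 -0.2]
[array([0.605, 0.286, 0.142]), array([0.547, 0.258, 0.147]), array([0.566, 0.29 , 0.14 ]), array([0.532, 0.284, 0.144]), array([ 0.723, -0.142,  0.019])]
[[-20,-13,9,0,0,9.4],[-22,-10,8,0,-0.1,9.5],[-24,-6,9,0,0,9.4],[-24,-2,9,0,-0.1,9.5],[-24,2,8,0,0,9.4],[-23,6,9,0,0,9.5],[-19,10,30,0.6,-2.5,7.5],[-17,13,31,0.7,-2.4,7.4],[-13,15,31,0.7,-2.5,7.5],[-10,16,31,0.6,-2.4,7.5]]
```

Call:
move_arm([
  [-20, -13, 9, 0, 0, 9.5],
  [-22, -10, 8, 0, 0, 9.5],
  [-24, -6, 9, 0, 0, 9.5],
  [-24, -2, 9, 0, 0, 9.5],
  [-24, 2, 8, 0, 0, 9.5],
  [-23, 6, 9, 0, 0, 9.5],
  [-19, 10, 30, 0.6, -2.5, 7.5],
  [-17, 13, 31, 0.7, -2.4, 7.4],
  [-13, 15, 31, 0.7, -2.5, 7.5],
  [-10, 16, 31, 0.6, -2.4, 7.5],
  [0, 0, 0, 0, 0, 0],
], jaw=0.95)

```text
t: 39.12
ee_pos: [0.422, 0.0269, 0.0766]
tool_rot: [0.002, 0.996, 0.007, -0.092]
contact_force: [-1.2, 0.4, 0.3]
grip_width: 0.0813
finger_force: 0.0
```

```bash
python3 - <<'E'
from h import *
st();b=balls('wrist')
E0=(.418,.028)
plan2([(E0[0],E0[1],.045,-90,10,40),(E0[0],E0[1],.007,-90,10,14)])
E
```

```text
39.12 [0.422  0.0269 0.0766] yang -89.2 z [-0.182 -0.006 -0.983] j [-1.22  0.38  1.26  2.07 -0.37  1.17 -1.32] w 0.0813 F [-1.2  0.4  0.3]
large1 0.95 [0.401, 0.213, 0.029] 38.5
large1 0.86 [0.275, 0.251, 0.029] 23.8
large1 0.77 [0.419, 0.027, 0.029] 53.4
[[0,2,34,0.2,0.2,1.2],[2,0,13,0,0,0],[2,0,12,0,0,0],[2,0,13,0,0,0]]
```

Call:
move_arm([
  [0, 1, 34, 0, 0, 1],
  [2, 0, 13, 0, 0, 0],
  [2, 0, 12, 0, 0, 0],
  [2, 0, 12, 0, 0, 0],
  [0, 0, 0, 0, 0, 0],
])

```text
t: 39.9
ee_pos: [0.4163, 0.0277, 0.0063]
tool_rot: [0.002, 0.996, 0.001, -0.09]
contact_force: [-0.0, -0.4, 0.6]
grip_width: 0.0813
finger_force: 0.0
```

Call:
move_arm([
  [0, 0, 0, 0, 0, 0],
  [0, 0, 0, 0, 0, 0],
  [0, 0, 0, 0, 0, 0],
  [-2, 0, -15, 0, 0, 0],
  [-4, 0, -30, 0, 0, 0],
], jaw=0, squeeze=40)

```text
t: 40.52
ee_pos: [0.418, 0.0276, 0.0527]
tool_rot: [0.002, 0.996, 0.0, -0.091]
contact_force: [1.2, 0.5, -1.7]
grip_width: 0.0562
finger_force: 43.4
```

```bash
python3 - <<'E'
from h import *
st()
plan2([(.44,.05,.13,-70,5),(.48,.10,.22,-40,0),(.595,.15,.26,0,0)])
E
```

```text
40.52 [0.418  0.0276 0.0527] yang -89.9 z [-0.181 -0.005 -0.984] j [-1.19  0.41  1.22  2.1  -0.41  1.12 -1.31] w 0.0562 F [ 1.2  0.5 -1.7]
[[3,-7,-27,-0.2,1.8,-6.7],[4,-7,-26,-0.3,1.8,-6.6],[6,-6,-27,-0.2,1.8,-6.7],[16,-12,-31,-1,1.4,-10],[18,-9,-31,-0.9,1.4,-10],[20,-5,-30,-1,1.4,-9.9],[28,14,-10,0,0,-10],[25,19,-10,0,0,-10],[22,23,-10,0,0,-10],[17,26,-10,0,0,-10]]
```

Call:
move_arm([
  [3, -7, -27, -0.2, 1.8, -6.5],
  [4, -7, -26, -0.3, 1.8, -6.5],
  [6, -6, -27, -0.2, 1.8, -6.5],
  [16, -12, -31, -1, 1.4, -10],
  [18, -9, -31, -1, 1.4, -10],
  [20, -5, -30, -1, 1.4, -10],
  [28, 14, -10, 0, 0, -10],
  [25, 19, -10, 0, 0, -10],
  [22, 23, -10, 0, 0, -10],
  [17, 26, -10, 0, 0, -10],
  [0, 0, 0, 0, 0, 0],
])

```text
t: 41.9
ee_pos: [0.5831, 0.1347, 0.2568]
tool_rot: [0.001, 0.741, 0.672, -0.002]
contact_force: [-0.2, -0.3, -2.5]
grip_width: 0.0565
finger_force: 43.8
```

```bash
python3 - <<'E'
from h import *
st()
im=bot.capture('wrist');cv2.imwrite('pics/w6.png',im[...,::-1])
plan2([(.585,.205,.21,0,0),(.585,.21,.16,0,0,25)])
E
```

```text
41.9 [0.5831 0.1347 0.2568] yang -5.6 z [-0.001 -0.004 -1.   ] j [-1.16  0.36  1.11  1.6  -0.32  1.39 -0.12] w 0.0565 F [-0.2 -0.3 -2.5]
[[36,-2,23,-0.1,0.1,-2.9],[35,0,23,0,0.1,-2.9],[2,0,17,0,0,0],[1,0,16,0,0,0],[2,0,17,0,0,0]]
```

View pics/w6.png

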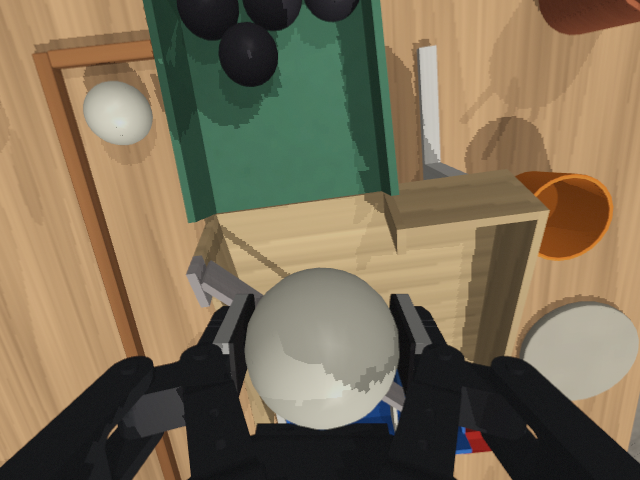

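The wrist view shows four dark balls in the hopper at (208,10), (272,10), (330,5) and (248,52). A large ball is held at (322,345), and the last large one is on the table at (118,112).

```bash
python3 - <<'E'
from h import *
print(pix('wrist',[(190,220),(395,193)],.135).round(3),pix('wrist',[(118,112)],.029).round(3))
plan2([(.575,.200,.21,0,0),(.575,.205,.143,0,0,25)])
E
```

```text
[[0.486 0.148 0.135]
 [0.637 0.154 0.135]] [[0.398 0.233 0.029]]
[[33,-7,23,-0.1,0.1,-2.9],[32,-5,23,0,0.1,-2.9],[2,0,22,0,0,0],[2,0,23,0,0,0],[1,0,22,0,0,0]]
```

Call:
move_arm([
  [35, -7, 23, 0, 0, -3],
  [33, -5, 23, 0, 0, -3],
  [3, 0, 22, 0, 0, 0],
  [3, 0, 23, 0, 0, 0],
  [1, 0, 22, 0, 0, 0],
  [0, 0, 0, 0, 0, 0],
])

```text
t: 42.7
ee_pos: [0.5728, 0.211, 0.1411]
tool_rot: [-0.0, 0.704, 0.71, -0.003]
contact_force: [0.9, -0.5, -1.6]
grip_width: 0.0564
finger_force: 43.8
```

Call:
move_arm([
  [0, 0, 0, 0, 0, 0],
  [0, 0, 0, 0, 0, 0],
  [0, 0, 0, 0, 0, 0],
  [0, 0, -20, 0, 0, 0],
  [0, 0, -45, 0, 0, 0],
  [0, 0, -40, 0, 0, 0],
], jaw=0.82)

```text
t: 43.45
ee_pos: [0.5749, 0.2106, 0.2509]
tool_rot: [0.0, 0.705, 0.709, -0.001]
contact_force: [0.4, -0.4, -0.5]
grip_width: 0.0696
finger_force: 0.0
```

```bash
python3 - <<'E'
from h import *
st();bot.capture('wrist')
for n in('small1','large1'):print([np.round(d['location'],3) for d in bot.spot_in('wrist',n)])
E0=(.40,.231)
plan2([(.44,.225,.20,60,0),(E0[0]+.01,E0[1],.08,90,8)])
E
```

```text
43.45 [0.5749 0.2106 0.2509] yang 0.4 z [-0.001 -0.002 -1.   ] j [-1.23  0.38  1.06  1.57 -0.34  1.39 -0.13] w 0.0696 F [ 0.4 -0.4 -0.5]
[array([0.609, 0.288, 0.144]), array([0.547, 0.26 , 0.144]), array([0.527, 0.281, 0.143]), array([0.567, 0.289, 0.141])]
[array([0.59 , 0.252, 0.164]), array([0.407, 0.233, 0.053]), array([0.28 , 0.252, 0.033])]
[[3,-23,9,0,0,-9.9],[6,-22,8,0,0,-10],[10,-20,9,0.1,0,-9.9],[13,-19,8,0,0,-9.9],[17,-15,9,0,0,-10],[19,-13,8,0,0,-9.9],[7,-3,30,0.5,2,-7.5],[6,-1,30,0.5,1.9,-7.5],[6,0,31,0.6,2,-7.5],[4,1,30,0.5,2,-7.5]]
```

```bash
python3 - <<'E'
from h import *
plan2([(.43,.225,.23,0,0),(.401,.230,.09,0,0)])
E
```

```text
[[5,-49,7,0,0,0.1],[5,-48,7,0.1,0,0.2],[5,-49,7,0,0,0.1],[2,-10,47,0,0,0],[1,-9,46,0,0,0],[2,-10,47,0,0,0]]
```

Call:
move_arm([
  [5, -49, 7, 0, 0, 0],
  [5, -48, 7, 0, 0, 0],
  [5, -49, 7, 0, 0, 0],
  [2, -10, 47, 0, 0, 0],
  [1, -9, 46, 0, 0, 0],
  [2, -10, 47, 0, 0, 0],
  [0, 0, 0, 0, 0, 0],
])

```text
t: 44.48
ee_pos: [0.4026, 0.2266, 0.0868]
tool_rot: [0.001, 0.705, 0.709, -0.005]
contact_force: [0.5, -0.3, -0.2]
grip_width: 0.07
finger_force: 0.0
```

```bash
python3 - <<'E'
from h import *
st();balls('wrist')
plan2([(.401,.231,.045,0,0,40),(.401,.231,.007,0,0,14)])
E
```

```text
44.48 [0.4026 0.2266 0.0868] yang 0.3 z [-0.007 -0.009 -1.   ] j [-1.68  0.16  1.17  2.11 -0.17  0.99 -0.42] w 0.07 F [ 0.5 -0.3 -0.2]
large1 0.73 [0.403, 0.232, 0.029] 51.1
large1 0.64 [0.251, 0.256, 0.029] 61.3
[[1,-3,23,0,0.1,0.2],[1,-2,23,-0.1,0,0.1],[0,0,13,0,0,0],[0,0,12,0,0,0],[0,0,13,0,0,0]]
```

Call:
move_arm([
  [2, -1, 23, 0, 0, 0],
  [2, 0, 23, 0, 0, 0],
  [0, 0, 12, 0, 0, 0],
  [0, 0, 12, 0, 0, 0],
  [0, 0, 10, 0, 0, 0],
  [0, 0, 0, 0, 0, 0],
])

```text
t: 45.38
ee_pos: [0.4035, 0.232, 0.0087]
tool_rot: [-0.0, 0.705, 0.709, -0.002]
contact_force: [0.1, -0.5, 0.7]
grip_width: 0.0702
finger_force: 0.0
```

Call:
move_arm([
  [0, 0, 0, 0, 0, 0],
  [0, 0, 0, 0, 0, 0],
  [0, 0, 0, 0, 0, 0],
  [0, 0, -15, 0, 0, 0],
  [0, 0, -40, 0, 0, 0],
  [0, 0, -40, 0, 0, 0],
], jaw=0)

```text
t: 46.12
ee_pos: [0.4036, 0.232, 0.1045]
tool_rot: [0.0, 0.705, 0.709, -0.003]
contact_force: [-1.0, 1.0, -2.5]
grip_width: 0.0562
finger_force: 43.9
```

```bash
python3 - <<'E'
from h import *
st()
plan2([(.42,.21,.25,0,0),(.55,.19,.25,0,0),(.55,.195,.146,0,0,35)])
E
```

```text
46.12 [0.4036 0.232  0.1045] yang 0.3 z [-0.004 -0.005 -1.   ] j [-1.75  0.12  1.21  2.09 -0.13  1.02 -0.46] w 0.0562 F [-1.   1.  -2.5]
[[-8,5,-48,-0.1,0.1,0.1],[-7,6,-49,-0.1,0.1,0.1],[-7,5,-48,0,0.1,0.1],[-7,43,0,0,0,0],[-7,44,0,0,0,0],[-6,43,-1,0,0,0],[1,0,35,0,0,0],[2,0,35,0,0,0],[1,0,34,0,0,0]]
```

Call:
move_arm([
  [-8, 5, -48, 0, 0, 0],
  [-7, 6, -49, 0, 0, 0],
  [-7, 5, -48, 0, 0, 0],
  [-7, 46, 0, 0, 0, 0],
  [-7, 47, 0, 0, 0, 0],
  [-6, 47, 0, 0, 0, 0],
  [1, 0, 35, 0, 0, 0],
  [2, 0, 35, 0, 0, 0],
  [1, 0, 34, 0, 0, 0],
  [0, 0, 0, 0, 0, 0],
])

```text
t: 47.38
ee_pos: [0.5237, 0.2021, 0.1498]
tool_rot: [0.001, 0.707, 0.707, -0.001]
contact_force: [19.9, 6.2, 20.4]
grip_width: 0.0559
finger_force: 62.2
```

Call:
move_arm([
  [0, 0, 0, 0, 0, 0],
  [0, 0, 0, 0, 0, 0],
  [0, 0, 0, 0, 0, 0],
  [0, 0, -20, 0, 0, 0],
  [0, 0, -45, 0, 0, 0],
  [0, 0, -40, 0, 0, 0],
], jaw=0.78)

```text
t: 48.12
ee_pos: [0.5169, 0.2009, 0.2526]
tool_rot: [-0.005, 0.707, 0.707, -0.009]
contact_force: [0.9, 0.4, 0.1]
grip_width: 0.0671
finger_force: 0.0
```

```bash
python3 - <<'E'
from h import *
st();im=bot.capture('wrist');cv2.imwrite('pics/w7.png',im[...,::-1])
for n in('small1','large1'):print([np.round(d['location'],3) for d in bot.spot_in('wrist',n)])
E
```

```text
48.12 [0.5169 0.2009 0.2526] yang 0.0 z [-0.019 -0.007 -1.   ] j [-1.49  0.3   1.27  1.69 -0.29  1.38 -0.17] w 0.0671 F [0.9 0.4 0.1]
[array([0.567, 0.289, 0.143]), array([0.606, 0.291, 0.141]), array([0.521, 0.283, 0.14 ]), array([0.586, 0.251, 0.165]), array([0.586, 0.237, 0.133]), array([0.544, 0.26 , 0.148])]
[array([0.262, 0.257, 0.049]), array([0.544, 0.21 , 0.172]), array([0.583, 0.25 , 0.165])]
```

View pics/w7.png

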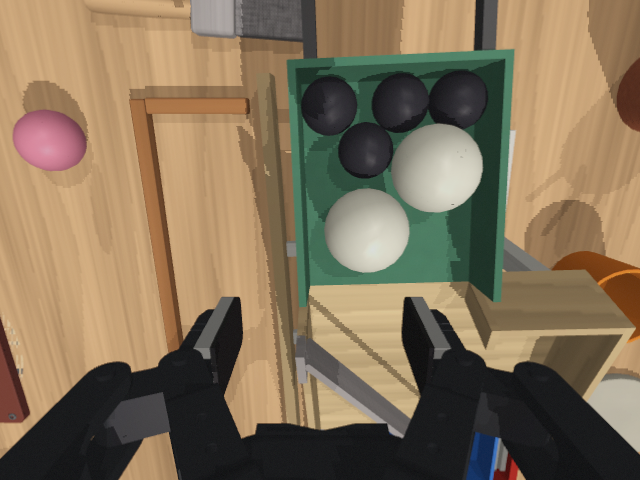

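The wrist view shows all six balls in the hopper: four dark at (330,103), (400,102), (458,98) and (365,150), and two white at (437,168) and (367,230). Next is the handle.

```bash
python3 - <<'E'
from h import *
plan2([(.53,.22,.28,30,0),(.558,.350,.22,92,0)])
E
```

```text
[[6,4,-9,-0.3,0,-10],[6,5,-9,-0.4,0,-10],[4,6,-9,-0.3,0,-10],[14,13,9,0,0,-8.9],[12,14,8,0,0,-8.8],[10,17,9,0,0,-8.9],[6,17,8,0,0,-8.8],[5,19,9,0,0,-8.9],[1,19,8,0,0,-8.8],[-2,19,9,0,0,-8.9]]
```

Call:
move_arm([
  [6, 4, -9, -0.3, 0, -10],
  [6, 5, -9, -0.4, 0, -10],
  [4, 6, -9, -0.3, 0, -10],
  [14, 13, 9, 0, 0, -9],
  [12, 14, 8, 0, 0, -9],
  [10, 17, 9, 0, 0, -9],
  [6, 17, 8, 0, 0, -9],
  [5, 19, 9, 0, 0, -9],
  [1, 19, 8, 0, 0, -9],
  [-2, 19, 9, 0, 0, -9],
  [0, 0, 0, 0, 0, 0],
], jaw=0.5)

```text
t: 49.65
ee_pos: [0.555, 0.351, 0.2154]
tool_rot: [-0.003, -0.027, 1.0, -0.002]
contact_force: [0.5, -0.3, 0.4]
grip_width: 0.0426
finger_force: 0.0
```

```bash
python3 - <<'E'
from h import *
st();im=bot.capture('wrist');cv2.imwrite('pics/w8.png',im[...,::-1])
print(proj('wrist',[(.51,.355,.137),(.61,.359,.137)]).round(0))
E
```

```text
49.65 [0.555  0.351  0.2154] yang 93.1 z [-0.005 -0.004 -1.   ] j [-1.21  0.44  0.79  1.49 -0.32  1.34  1.24] w 0.0426 F [ 0.5 -0.3  0.4]
[[334. 174.]
 [331. 321.]]
```

View pics/w8.png

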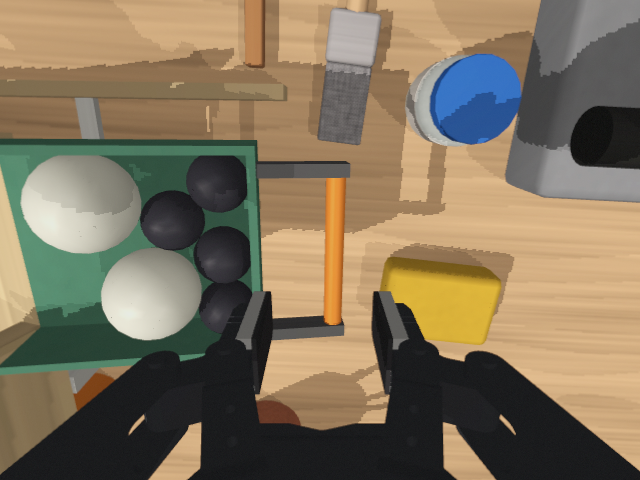

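The bar runs from (336,175) to (333,322), which matches the predicted position; its middle is about (0.559, 0.358).

Call:
move_arm([
  [-4, 6, 30, 0, 0, 1],
  [0, 0, 30, 0, 0, 0],
  [0, 0, 25, 0, 0, 0],
  [0, 0, 14, 0, 0, 0],
  [0, 0, 0, 0, 0, 0],
])

```text
t: 50.32
ee_pos: [0.5595, 0.3553, 0.118]
tool_rot: [-0.002, -0.017, 1.0, -0.001]
contact_force: [0.7, 0.3, 0.2]
grip_width: 0.0426
finger_force: 0.0
```

Call:
move_arm([
  [0, 0, 0, 0, 0, 0],
  [0, 0, 0, 0, 0, 0],
  [0, 0, 0, 0, 0, 0],
  [0, 0, 0, 0, 0, 0],
  [0, 0, 0, 0, 0, 0],
  [0, 0, 0, 0, 0, 0],
], jaw=0, squeeze=40)

```text
t: 51.08
ee_pos: [0.5604, 0.3587, 0.12]
tool_rot: [0.0, -0.018, 1.0, 0.001]
contact_force: [0.6, 6.2, 0.6]
grip_width: 0.0109
finger_force: 38.9
```

```bash
python3 - <<'E'
from h import *
st()
L=.206;ph=.039
th=np.r_[np.arange(0,.26,.02),np.arange(.27,.63,.015)]
acc=np.zeros(2);rows=[]
for t in th[1:]:
    tgt=1000*L*np.array([np.cos(t+ph)-np.cos(ph),-(np.sin(t+ph)-np.sin(ph))])
    d=np.round((tgt-acc)*2)/2;acc+=d;rows.append('[0,%g,%g,0,0,0]'%tuple(d+0))
for i in range(0,len(rows),19):print(','.join(rows[i:i+19]),th[min(i+19,len(th)-1)])
E
```

```text
51.08 [0.5604 0.3587 0.12  ] yang 92.1 z [ 0.     0.002 -1.   ] j [-1.18  0.53  0.75  1.59 -0.39  1.18  1.26] w 0.0109 F [0.6 6.2 0.6]
[0,0,-4,0,0,0],[0,-0.5,-4,0,0,0],[0,-0.5,-4.5,0,0,0],[0,-0.5,-4,0,0,0],[0,-0.5,-4,0,0,0],[0,-0.5,-4,0,0,0],[0,-0.5,-4,0,0,0],[0,-1,-4,0,0,0],[0,-1,-4,0,0,0],[0,-0.5,-4,0,0,0],[0,-1,-4,0,0,0],[0,-1.5,-4,0,0,0],[0,-1.5,-6,0,0,0],[0,-1,-3,0,0,0],[0,-1,-3,0,0,0],[0,-1,-3,0,0,0],[0,-1,-3,0,0,0],[0,-1.5,-2.5,0,0,0],[0,-1,-3,0,0,0] 0.3600000000000001
[0,-1,-3,0,0,0],[0,-1.5,-2.5,0,0,0],[0,-1.5,-3,0,0,0],[0,-1,-2.5,0,0,0],[0,-1.5,-3,0,0,0],[0,-1.5,-2.5,0,0,0],[0,-1.5,-3,0,0,0],[0,-1.5,-2.5,0,0,0],[0,-1.5,-3,0,0,0],[0,-1.5,-2.5,0,0,0],[0,-1.5,-2.5,0,0,0],[0,-2,-2.5,0,0,0],[0,-1.5,-3,0,0,0],[0,-2,-2.5,0,0,0],[0,-1.5,-2.5,0,0,0],[0,-2,-2.5,0,0,0],[0,-2,-2.5,0,0,0] 0.6150000000000003
```

Call:
move_arm([
  [0, 2, -4, 0, 0, 0],
  [0, 0, -4, 0, 0, 0],
  [0, -0.5, -4.5, 0, 0, 0],
  [0, -0.5, -4, 0, 0, 0],
  [0, -0.5, -4, 0, 0, 0],
  [0, -0.5, -4, 0, 0, 0],
  [0, -0.5, -4, 0, 0, 0],
  [0, -1, -4, 0, 0, 0],
  [0, -1, -4, 0, 0, 0],
  [0, -0.5, -4, 0, 0, 0],
])

```text
t: 52.32
ee_pos: [0.5605, 0.3536, 0.1595]
tool_rot: [-0.0, -0.018, 1.0, -0.0]
contact_force: [5.6, 2.3, -6.7]
grip_width: 0.0105
finger_force: 38.8
```

Call:
move_arm([
  [0, -1, -4, 0, 0, 0],
  [0, -1.5, -4, 0, 0, 0],
  [0, -1.5, -6, 0, 0, 0],
  [0, -1, -3, 0, 0, 0],
  [0, -1, -3, 0, 0, 0],
  [0, -1, -3, 0, 0, 0],
  [0, -1, -3, 0, 0, 0],
  [0, -1.5, -2.5, 0, 0, 0],
  [0, -1, -3, 0, 0, 0],
])

```text
t: 53.45
ee_pos: [0.5609, 0.3439, 0.1915]
tool_rot: [-0.0, -0.018, 1.0, 0.0]
contact_force: [4.3, 3.8, -2.2]
grip_width: 0.0107
finger_force: 38.9
```

Call:
move_arm([
  [0, -1, -3, 0, 0, 0],
  [0, -1.5, -2.5, 0, 0, 0],
  [0, -1.5, -3, 0, 0, 0],
  [0, -1, -2.5, 0, 0, 0],
  [0, -1.5, -3, 0, 0, 0],
  [0, -1.5, -2.5, 0, 0, 0],
  [0, -1.5, -3, 0, 0, 0],
  [0, -1.5, -2.5, 0, 0, 0],
  [0, -1.5, -3, 0, 0, 0],
  [0, -1.5, -2.5, 0, 0, 0],
  [0, -1.5, -2.5, 0, 0, 0],
  [0, -2, -2.5, 0, 0, 0],
  [0, -1.5, -3, 0, 0, 0],
  [0, -2, -2.5, 0, 0, 0],
  [0, -1.5, -2.5, 0, 0, 0],
  [0, -2, -2.5, 0, 0, 0],
  [0, -2, -2.5, 0, 0, 0],
  [0, -2, -2.5, 0, 0, 0],
  [0, -2, -2.5, 0, 0, 0],
  [0, 0, 0, 0, 0, 0],
])

```text
t: 55.95
ee_pos: [0.5621, 0.3151, 0.2429]
tool_rot: [0.0, -0.019, 1.0, 0.001]
contact_force: [3.6, 9.7, 1.1]
grip_width: 0.0103
finger_force: 39.0
```

```bash
python3 - <<'E'
from h import *
st();im=bot.capture('top');cv2.imwrite('pics/t9.png',cv2.convertScaleAbs(cv2.resize(im[140:330,160:460,::-1],None,fx=2.6,fy=2.6,interpolation=cv2.INTER_CUBIC),alpha=1.6))
for n in('small1','large1'):print([np.round(d['location'],3) for d in bot.spot_in('top',n)])
E
```

```text
55.95 [0.5621 0.3151 0.2429] yang 92.1 z [ 0.001  0.003 -1.   ] j [-1.19  0.4   0.82  1.5  -0.29  1.37  1.26] w 0.0103 F [3.6 9.7 1.1]
[array([0.527, 0.183, 0.179]), array([0.603, 0.184, 0.184]), array([0.546, 0.154, 0.167]), array([0.567, 0.185, 0.178])]
[array([0.597, 0.131, 0.17 ]), array([0.251, 0.251, 0.05 ]), array([0.546, 0.112, 0.168]), array([0.349, 0.434, 0.045])]
```

View pics/t9.png

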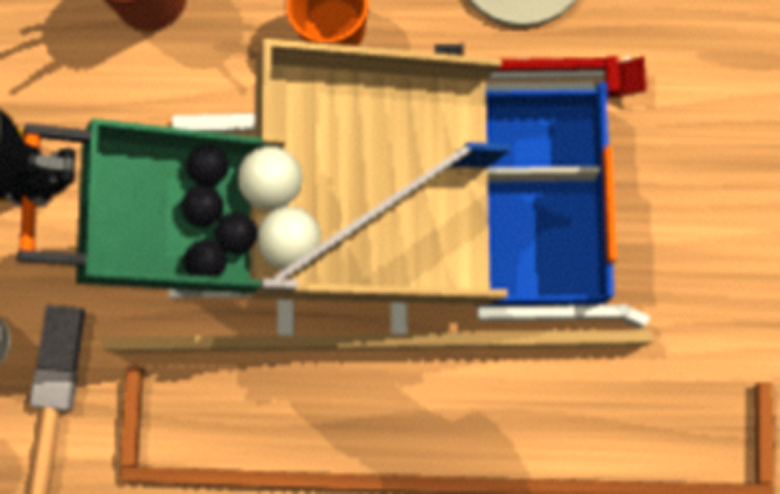

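The top view shows all six balls bunched at the hopper mouth: large at (270,178) and (288,238) against the rail, smalls behind. I wait a moment to see whether they move.

Call:
move_arm([
  [0, 0, 0, 0, 0, 0],
  [0, 0, 0, 0, 0, 0],
  [0, 0, 0, 0, 0, 0],
  [0, 0, 0, 0, 0, 0],
  [0, 0, 0, 0, 0, 0],
  [0, 0, 0, 0, 0, 0],
  [0, 0, 0, 0, 0, 0],
  [0, 0, 0, 0, 0, 0],
])

```text
t: 57.1
ee_pos: [0.5621, 0.3152, 0.2427]
tool_rot: [0.0, -0.019, 1.0, 0.001]
contact_force: [3.2, 9.0, 2.9]
grip_width: 0.0104
finger_force: 39.0
```

```bash
python3 - <<'E'
from h import *
st();im=bot.capture('top')
for n in('small1','large1'):print([np.round(d['location'],3) for d in bot.spot_in('top',n)])
E
```

```text
57.1 [0.5621 0.3152 0.2427] yang 92.1 z [ 0.001  0.003 -1.   ] j [-1.19  0.4   0.82  1.5  -0.29  1.37  1.26] w 0.0104 F [3.2 9.  2.9]
[array([0.57 , 0.184, 0.182]), array([0.548, 0.155, 0.167]), array([0.523, 0.184, 0.178]), array([0.605, 0.185, 0.184])]
[array([0.252, 0.252, 0.05 ]), array([0.544, 0.11 , 0.167]), array([0.595, 0.133, 0.169]), array([0.35 , 0.433, 0.046])]
```

Call:
move_arm([
  [0, 4, 4.5, 0, 0, 0],
  [0, 3.5, 4.5, 0, 0, 0],
  [0, 3.5, 5, 0, 0, 0],
  [0, 3.5, 5, 0, 0, 0],
  [0, 3, 5, 0, 0, 0],
  [0, 3, 5, 0, 0, 0],
  [0, 3, 5.5, 0, 0, 0],
  [0, 3, 5.5, 0, 0, 0],
  [0, 2.5, 5.5, 0, 0, 0],
  [0, 2.5, 5.5, 0, 0, 0],
  [0, 2, 6, 0, 0, 0],
  [0, 1.5, 6, 0, 0, 0],
  [0, 0, 0, 0, 0, 0],
  [0, 0, 0, 0, 0, 0],
])

```text
t: 59.0
ee_pos: [0.5607, 0.3484, 0.1786]
tool_rot: [-0.0, -0.018, 1.0, -0.0]
contact_force: [3.6, 6.3, -0.1]
grip_width: 0.0102
finger_force: 40.4
```

```bash
python3 - <<'E'
from h import *
st();im=bot.capture('top')
for n in('small1','large1'):print([np.round(d['location'],3) for d in bot.spot_in('top',n)])
E
```

```text
59.0 [0.5607 0.3484 0.1786] yang 92.1 z [-0. -0. -1.] j [-1.19  0.47  0.78  1.54 -0.34  1.28  1.24] w 0.0102 F [ 3.6  6.3 -0.1]
[array([0.603, 0.178, 0.167]), array([0.547, 0.157, 0.162]), array([0.525, 0.188, 0.166]), array([0.57 , 0.186, 0.164])]
[array([0.6  , 0.129, 0.171]), array([0.545, 0.112, 0.167]), array([0.248, 0.251, 0.052]), array([0.346, 0.444, 0.047])]
```

Call:
move_arm([
  [0, 1.5, 6, 0, 0, 0],
  [0, 1.5, 6, 0, 0, 0],
  [0, 1, 6, 0, 0, 0],
  [0, 1, 6, 0, 0, 0],
  [0, 1, 6, 0, 0, 0],
  [0, 1, 6, 0, 0, 0],
  [0, 0.5, 6, 0, 0, 0],
  [0, 0.5, 6, 0, 0, 0],
  [0, 0, 0, 0, 0, 0],
  [0, 0, 0, 0, 0, 0],
  [0, 0, 0, 0, 0, 0],
  [0, 0, 0, 0, 0, 0],
])

```text
t: 60.65
ee_pos: [0.5604, 0.3579, 0.1308]
tool_rot: [0.0, -0.019, 1.0, 0.001]
contact_force: [5.0, 10.7, -2.7]
grip_width: 0.0108
finger_force: 41.5
```

```bash
python3 - <<'E'
from h import *
st();im=bot.capture('top')
for n in('small1','large1'):print([np.round(d['location'],3) for d in bot.spot_in('top',n)])
E
```

```text
60.65 [0.5604 0.3579 0.1308] yang 92.1 z [ 0.     0.002 -1.   ] j [-1.18  0.52  0.76  1.58 -0.38  1.2   1.26] w 0.0108 F [ 5.  10.7 -2.7]
[array([0.601, 0.259, 0.151]), array([0.542, 0.239, 0.148]), array([0.567, 0.274, 0.148]), array([0.52 , 0.273, 0.149])]
[array([0.597, 0.127, 0.165]), array([0.25 , 0.249, 0.05 ]), array([0.546, 0.113, 0.17 ]), array([0.345, 0.443, 0.052])]
```

The larges are wedged against each other and the throat corner, while the smalls have rolled back. I lower the hopper, release the handle and nudge the far large ball downhill with closed fingers.

Call:
move_arm([
  [0, 1, 6, 0, 0, 0],
  [0, 1, 4, 0, 0, 0],
  [0, 0, 0, 0, 0, 0],
])

```text
t: 61.18
ee_pos: [0.5603, 0.3586, 0.1202]
tool_rot: [-0.0, -0.018, 1.0, 0.0]
contact_force: [5.6, 7.0, -3.0]
grip_width: 0.0102
finger_force: 41.7
```

Call:
move_arm([
  [0, 0, 0, 0, 0, 0],
  [0, 0, 0, 0, 0, 0],
  [0, 0, 0, 0, 0, 0],
  [0, 0, -30, 0, 0, 0],
  [0, 0, -45, 0, 0, 0],
  [0, 0, -45, 0, 0, 0],
  [0, 0, 0, 0, 0, 0],
], jaw=0.5)

```text
t: 62.05
ee_pos: [0.5618, 0.3574, 0.2439]
tool_rot: [0.001, -0.017, 1.0, 0.001]
contact_force: [1.8, 0.4, -0.4]
grip_width: 0.0427
finger_force: 0.0
```

```bash
python3 - <<'E'
from h import *
st();im=bot.capture('top')
for n in('small1','large1'):print([np.round(d['location'],3) for d in bot.spot_in('top',n)])
plan2([(.600,.19,.23,92,0),(.600,.19,.153,92,0,40),(.600,.145,.150,92,0,8)])
E
```

```text
62.05 [0.5618 0.3574 0.2439] yang 92.0 z [ 0.003  0.002 -1.   ] j [-1.21  0.44  0.8   1.44 -0.32  1.39  1.21] w 0.0427 F [ 1.8  0.4 -0.4]
[array([0.565, 0.282, 0.14 ]), array([0.517, 0.284, 0.142]), array([ 0.58 , -0.502,  0.114]), array([0.541, 0.247, 0.144]), array([0.602, 0.278, 0.143])]
[array([0.545, 0.111, 0.165]), array([0.597, 0.128, 0.17 ]), array([0.248, 0.251, 0.051])]
[[-12,-56,3,0,-0.1,0],[-11,-56,3,-0.1,0,0],[-12,-56,3,0,-0.1,0],[0,0,39,0,0,0],[0,0,38,0,0,0],[0,-8,1,0,0,0],[1,-7,0,0,0,0],[0,-8,1,0,0,0],[0,-7,0,0,0,0],[1,-8,1,0,0,0],[0,-7,0,0,0,0]]
```

Call:
move_arm([
  [-13, -56, 3, 0, 0, 0],
  [-13, -56, 3, 0, 0, 0],
  [-13, -56, 3, 0, 0, 0],
  [0, 0, 0, 0, 0, 0],
  [0, 0, 39, 0, 0, 0],
  [0, 0, 38, 0, 0, 0],
  [0, 0, 0, 0, 0, 0],
], jaw=0)

```text
t: 63.08
ee_pos: [0.6021, 0.1909, 0.1506]
tool_rot: [-0.004, -0.018, 1.0, -0.002]
contact_force: [-0.6, -0.3, 0.4]
grip_width: -0.0001
finger_force: 0.0
```

Call:
move_arm([
  [0, -8, 1, 0, 0, 0],
  [1, -7, 0, 0, 0, 0],
  [0, -8, 1, 0, 0, 0],
  [0, -7, 0, 0, 0, 0],
  [1, -8, 1, 0, 0, 0],
  [0, -4, 0, 0, 0, 0],
  [0, 0, 0, 0, 0, 0],
])

```text
t: 63.95
ee_pos: [0.6048, 0.1614, 0.1558]
tool_rot: [0.001, -0.023, 1.0, 0.008]
contact_force: [-10.3, 31.4, 25.9]
grip_width: 0.0
finger_force: 20.5
```

```bash
python3 - <<'E'
from h import *
st();im=bot.capture('top')
for n in('small1','large1'):print([np.round(d['location'],3) for d in bot.spot_in('top',n)])
E
```

```text
63.95 [0.6048 0.1614 0.1558] yang 92.6 z [ 0.001  0.015 -1.   ] j [-0.96  0.42  0.83  1.66 -0.35  1.2   1.56] w 0.0 F [-10.3  31.4  25.9]
[]
[array([0.544, 0.11 , 0.163]), array([0.592, 0.121, 0.166]), array([0.348, 0.449, 0.052])]
```

Pushing at 31 N only wedges them tighter. Better to lift the far large ball out so the near one can roll along the rail, then return the lifted one to the hopper.

Call:
move_arm([
  [0, 12, 0, 0, 0, 0],
  [0, 12, 0, 0, 0, 0],
  [0, 0, -40, 0, 0, 0],
  [0, 0, -45, 0, 0, 0],
  [0, 0, 0, 0, 0, 0],
])

```text
t: 64.72
ee_pos: [0.6055, 0.1718, 0.2398]
tool_rot: [0.002, -0.017, 1.0, -0.0]
contact_force: [-0.3, -0.1, -0.1]
grip_width: -0.0
finger_force: 0.0
```

```bash
python3 - <<'E'
from h import *
st()
for cam in('top','wrist'):
    bot.capture(cam)
    for d in bot.masks_of(cam,'large1'):
        c=max(cv2.findContours(d['mask'].astype(np.uint8),0,2)[0],key=cv2.contourArea);(u,v),q=cv2.minEnclosingCircle(c);print(cam,round(d['score'],2),pix(cam,[(u,v)],.148)[0].round(3),round(q,1))
plan2([(.595,.120,.225,92,0),(.595,.120,.19,92,0,20),(.595,.120,.137,92,0,14)])
E
```

```text
64.72 [0.6055 0.1718 0.2398] yang 91.9 z [ 0.003 -0.    -1.   ] j [-1.01  0.37  0.87  1.54 -0.28  1.36  1.49] w -0.0 F [-0.3 -0.1 -0.1]
top 0.94 [0.604 0.13  0.148] 12.1
top 0.88 [0.549 0.114 0.148] 12.9
top 0.58 [0.262 0.214 0.148] 10.0
top 0.45 [0.564 0.193 0.148] 34.0
wrist 0.94 [0.603 0.131 0.148] 45.1
wrist 0.91 [0.546 0.118 0.148] 49.7
wrist 0.42 [0.566 0.163 0.148] 344.2
wrist 0.35 [0.558 0.258 0.148] 200.0
[[10,-52,10,-0.2,-0.2,0],[0,0,18,0,0,0],[0,0,17,0,0,0],[0,0,13,0,0,0],[0,0,14,0,0,0],[0,0,13,0,0,0],[0,0,13,0,0,0]]
```

Call:
move_arm([
  [2, -42, 10, 0, 0, 0],
  [0, 0, 0, 0, 0, 0],
  [0, 0, 25, 0, 0, 0],
  [0, 0, 25, 0, 0, 0],
  [0, 0, 15, 0, 0, 0],
  [0, 0, 13, 0, 0, 0],
  [0, 0, 13, 0, 0, 0],
  [0, 0, 0, 0, 0, 0],
], jaw=0.95)

```text
t: 65.92
ee_pos: [0.6024, 0.1304, 0.1344]
tool_rot: [-0.002, -0.018, 1.0, -0.001]
contact_force: [0.5, -0.1, 0.6]
grip_width: 0.081
finger_force: 0.0
```

Call:
move_arm([
  [0, 0, 0, 0, 0, 0],
  [0, 0, 0, 0, 0, 0],
  [0, 0, 0, 0, 0, 0],
  [0, 0, 0, 0, 0, 0],
  [0, 3, -15, 0, 0, 0],
  [0, 3, -30, 0, 0, 0],
  [0, 0, -20, 0, 0, 0],
  [0, 0, 0, 0, 0, 0],
], jaw=0, squeeze=40)

```text
t: 66.92
ee_pos: [0.6036, 0.1367, 0.2019]
tool_rot: [0.0, -0.018, 1.0, -0.0]
contact_force: [0.0, 0.4, -3.0]
grip_width: 0.056
finger_force: 44.1
```

```bash
python3 - <<'E'
from h import *
st();im=bot.capture('top')
for n in('small1','large1'):print([np.round(d['location'],3) for d in bot.spot_in('top',n)])
plan2([(.575,.205,.21,92,0),(.575,.205,.15,92,0,30)])
E
```

```text
66.92 [0.6036 0.1367 0.2019] yang 92.0 z [ 0.    -0.001 -1.   ] j [-0.97  0.38  0.87  1.62 -0.29  1.28  1.55] w 0.056 F [ 0.   0.4 -3. ]
[]
[array([0.346, 0.439, 0.05 ]), array([0.586, 0.13 , 0.23 ])]
[[12,35,-5,-0.1,-0.1,0],[13,34,-6,0,-0.1,0],[0,0,20,0,0,0],[0,0,20,0,0,0],[0,0,20,0,0,0]]
```

Call:
move_arm([
  [9, 27, 0, 0, 0, 0],
  [9, 26, 0, 0, 0, 0],
  [0, 0, 20, 0, 0, 0],
  [0, 0, 20, 0, 0, 0],
  [0, 0, 15, 0, 0, 0],
  [0, 0, 0, 0, 0, 0],
])

```text
t: 67.82
ee_pos: [0.5822, 0.1876, 0.1436]
tool_rot: [-0.002, -0.017, 1.0, -0.002]
contact_force: [-0.4, -0.1, -2.9]
grip_width: 0.0559
finger_force: 44.2
```

Call:
move_arm([
  [0, 0, 0, 0, 0, 0],
  [0, 0, 0, 0, 0, 0],
  [0, 0, 0, 0, 0, 0],
  [0, 0, -25, 0, 0, 0],
  [0, 0, -45, 0, 0, 0],
  [0, 0, -30, 0, 0, 0],
  [0, 0, 0, 0, 0, 0],
], jaw=0.78)

```text
t: 68.7
ee_pos: [0.5844, 0.1891, 0.248]
tool_rot: [0.001, -0.018, 1.0, 0.0]
contact_force: [-0.7, -0.1, -0.6]
grip_width: 0.0665
finger_force: 0.0
```

```bash
python3 - <<'E'
from h import *
st();
for c in('top','wrist'):
  im=bot.capture(c)
  for n in('small1','large1'):print(c,n,[np.round(d['location'],3).tolist() for d in bot.spot_in(c,n)])
plan2([(.562,.350,.22,92,0)])
E
```

```text
68.7 [0.5844 0.1891 0.248 ] yang 92.0 z [ 0.002  0.    -1.   ] j [-1.07  0.33  0.87  1.57 -0.25  1.36  1.43] w 0.0665 F [-0.7 -0.1 -0.6]
top small1 []
top large1 [[0.249, 0.243, 0.051], [0.675, -0.148, 0.055], [0.584, 0.236, 0.166], [0.551, 0.196, 0.128]]
wrist small1 [[0.601, 0.289, 0.143], [0.563, 0.286, 0.141], [0.518, 0.279, 0.14], [0.54, 0.252, 0.147], [0.57, 0.128, 0.116]]
wrist large1 [[0.581, 0.241, 0.168], [0.573, 0.122, 0.12]]
[[5,54,8,-0.1,-0.1,0],[5,54,8,0,0,0],[5,54,8,-0.1,-0.1,0]]
```

Call:
move_arm([
  [5, 56, 8, 0, 0, 0],
  [7, 56, 8, 0, 0, 0],
  [6, 56, 8, 0, 0, 0],
  [0, 0, 0, 0, 0, 0],
], jaw=0.5)

```text
t: 69.5
ee_pos: [0.5559, 0.3623, 0.2182]
tool_rot: [-0.003, -0.022, 1.0, -0.001]
contact_force: [0.2, -0.4, -1.3]
grip_width: 0.0426
finger_force: 0.0
```

Call:
move_arm([
  [-4, -4, 30, 0, 0, 0.5],
  [0, 0, 30, 0, 0, 0],
  [0, 0, 25, 0, 0, 0],
  [0, 0, 14, 0, 0, 0],
  [0, 0, 0, 0, 0, 0],
])

```text
t: 70.12
ee_pos: [0.5627, 0.3514, 0.1211]
tool_rot: [-0.002, -0.013, 1.0, -0.002]
contact_force: [-1.5, 0.4, 0.7]
grip_width: 0.0426
finger_force: 0.0
```

Call:
move_arm([
  [0, 0, 0, 0, 0, 0],
  [0, 0, 0, 0, 0, 0],
  [0, 0, 0, 0, 0, 0],
  [0, 0, 0, 0, 0, 0],
  [0, 0, 0, 0, 0, 0],
], jaw=0, squeeze=40)

```text
t: 70.75
ee_pos: [0.5634, 0.3587, 0.1239]
tool_rot: [0.001, -0.016, 1.0, 0.003]
contact_force: [4.0, 16.6, -3.9]
grip_width: 0.0106
finger_force: 38.9
```

Call:
move_arm([
  [0, 0, -4, 0, 0, 0],
  [0, 0, -4, 0, 0, 0],
  [0, -0.5, -4.5, 0, 0, 0],
  [0, -0.5, -4, 0, 0, 0],
  [0, -0.5, -4, 0, 0, 0],
  [0, -0.5, -4, 0, 0, 0],
  [0, -0.5, -4, 0, 0, 0],
  [0, -1, -4, 0, 0, 0],
  [0, -1, -4, 0, 0, 0],
  [0, -0.5, -4, 0, 0, 0],
  [0, -1, -4, 0, 0, 0],
  [0, -1.5, -4, 0, 0, 0],
  [0, -1.5, -6, 0, 0, 0],
  [0, -1, -3, 0, 0, 0],
  [0, -1, -3, 0, 0, 0],
  [0, -1, -3, 0, 0, 0],
  [0, -1, -3, 0, 0, 0],
  [0, -1.5, -2.5, 0, 0, 0],
  [0, -1, -3, 0, 0, 0],
])

```text
t: 73.12
ee_pos: [0.5641, 0.3431, 0.1969]
tool_rot: [0.001, -0.016, 1.0, 0.004]
contact_force: [2.0, 14.5, 3.5]
grip_width: 0.0101
finger_force: 39.0
```

Call:
move_arm([
  [0, -1, -3, 0, 0, 0],
  [0, -1.5, -2.5, 0, 0, 0],
  [0, -1.5, -3, 0, 0, 0],
  [0, -1, -2.5, 0, 0, 0],
  [0, -1.5, -3, 0, 0, 0],
  [0, -1.5, -2.5, 0, 0, 0],
  [0, -1.5, -3, 0, 0, 0],
  [0, -1.5, -2.5, 0, 0, 0],
  [0, -1.5, -3, 0, 0, 0],
  [0, -1.5, -2.5, 0, 0, 0],
  [0, -1.5, -2.5, 0, 0, 0],
  [0, -2, -2.5, 0, 0, 0],
  [0, -1.5, -3, 0, 0, 0],
  [0, -2, -2.5, 0, 0, 0],
  [0, -1.5, -2.5, 0, 0, 0],
  [0, -2, -2.5, 0, 0, 0],
  [0, -2, -2.5, 0, 0, 0],
  [0, -2, -2.5, 0, 0, 0],
  [0, -2, -2.5, 0, 0, 0],
  [0, 0, 0, 0, 0, 0],
])

```text
t: 75.62
ee_pos: [0.5653, 0.3133, 0.2487]
tool_rot: [0.002, -0.016, 1.0, 0.005]
contact_force: [1.1, 17.3, 10.0]
grip_width: 0.0102
finger_force: 39.1
```

```bash
python3 - <<'E'
from h import *
st();im=bot.capture('top');cv2.imwrite('pics/t10.png',cv2.convertScaleAbs(cv2.resize(im[140:330,160:460,::-1],None,fx=2.6,fy=2.6,interpolation=cv2.INTER_CUBIC),alpha=1.6))
for n in('small1','large1'):print([np.round(d['location'],3).tolist() for d in bot.spot_in('top',n)])
E
```

```text
75.62 [0.5653 0.3133 0.2487] yang 91.9 z [ 0.004  0.009 -1.   ] j [-1.18  0.39  0.82  1.49 -0.3   1.38  1.26] w 0.0102 F [ 1.1 17.3 10. ]
[[0.536, -0.139, 0.036], [0.601, -0.168, 0.033], [0.618, -0.133, 0.038], [0.567, -0.172, 0.033]]
[[0.25, 0.25, 0.05], [0.671, -0.154, 0.054], [0.673, -0.089, 0.052], [0.567, 0.224, 0.174], [0.349, 0.43, 0.044], [0.59, 0.092, 0.107]]
```

All six are sorted: four smalls in the wide compartment and two larges in the narrow one. Now to lower the hopper.

Call:
move_arm([
  [0, 5, 4.5, 0, 0, 0],
  [0, 4, 4.5, 0, 0, 0],
  [0, 4, 5, 0, 0, 0],
  [0, 4, 5, 0, 0, 0],
  [0, 3.5, 5, 0, 0, 0],
  [0, 3, 5, 0, 0, 0],
  [0, 3, 5.5, 0, 0, 0],
  [0, 3, 5.5, 0, 0, 0],
  [0, 3, 5.5, 0, 0, 0],
  [0, 2.5, 5.5, 0, 0, 0],
  [0, 2, 6, 0, 0, 0],
  [0, 2, 6, 0, 0, 0],
  [0, 1.5, 6, 0, 0, 0],
  [0, 1.5, 6, 0, 0, 0],
  [0, 1, 6, 0, 0, 0],
  [0, 1, 6, 0, 0, 0],
  [0, 1, 6, 0, 0, 0],
  [0, 1, 6, 0, 0, 0],
  [0, 0.5, 6, 0, 0, 0],
  [0, 0, 0, 0, 0, 0],
])

```text
t: 78.28
ee_pos: [0.5635, 0.3573, 0.1412]
tool_rot: [0.001, -0.015, 1.0, 0.002]
contact_force: [2.6, 10.9, -0.0]
grip_width: 0.0105
finger_force: 40.9
```

Call:
move_arm([
  [0, 0.5, 6, 0, 0, 0],
  [0, 0.5, 6, 0, 0, 0],
  [0, 0, 5, 0, 0, 0],
  [0, 0, 0, 0, 0, 0],
])

```text
t: 78.78
ee_pos: [0.5634, 0.3586, 0.1242]
tool_rot: [0.001, -0.015, 1.0, 0.002]
contact_force: [3.1, 11.9, -1.6]
grip_width: 0.0101
finger_force: 41.4
```

Call:
move_arm([
  [0, 0, 0, 0, 0, 0],
  [0, 0, 0, 0, 0, 0],
  [0, 0, 0, 0, 0, 0],
  [0, 0, 0, 0, 0, 0],
  [0, 0, -25, 0, 0, 0],
  [0, 0, -45, 0, 0, 0],
  [0, 0, -50, 0, 0, 0],
  [0, 0, -30, 0, 0, 0],
  [0, 0, 0, 0, 0, 0],
], jaw=0.5)

```text
t: 79.9
ee_pos: [0.5644, 0.354, 0.2752]
tool_rot: [0.001, -0.013, 1.0, 0.0]
contact_force: [-0.0, 1.2, -0.4]
grip_width: 0.0427
finger_force: 0.0
```

```bash
python3 - <<'E'
from h import *
st();im=bot.capture('top');cv2.imwrite('pics/t11.png',cv2.convertScaleAbs(cv2.resize(im[140:330,160:460,::-1],None,fx=2.6,fy=2.6,interpolation=cv2.INTER_CUBIC),alpha=1.6))
for n in('small1','large1'):print([np.round(d['location'],3).tolist() for d in bot.spot_in('top',n)])
E
```

```text
79.9 [0.5644 0.354  0.2752] yang 91.5 z [ 0.001  0.001 -1.   ] j [-1.2   0.43  0.82  1.39 -0.31  1.45  1.2 ] w 0.0427 F [-0.   1.2 -0.4]
[[0.566, -0.17, 0.032], [0.604, -0.167, 0.034], [0.62, -0.134, 0.037], [0.537, -0.137, 0.036]]
[[0.252, 0.253, 0.051], [0.67, -0.152, 0.052], [0.67, -0.091, 0.055], [0.345, 0.442, 0.05]]
```

View pics/t11.png

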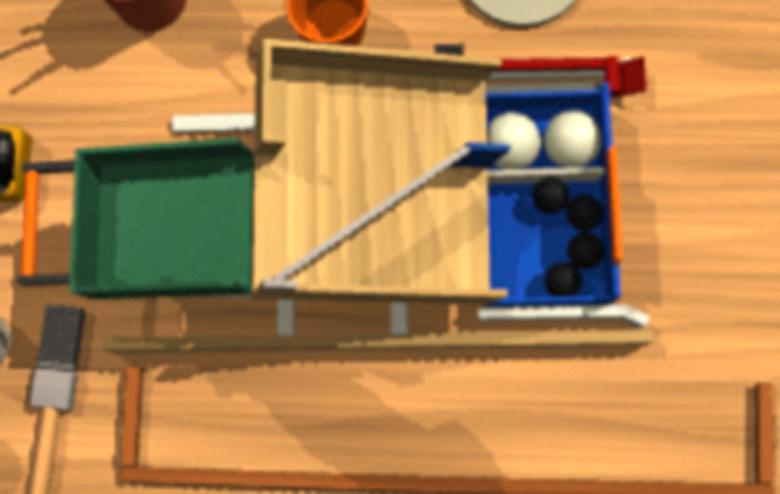

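The tray is home with the catch down at (628,75). The larges are in the narrow compartment at (517,140) and (573,138), the four smalls in the wide one. The hopper is empty and down, and the gripper is clear.

```bash
python3 -c "
from workcell import bot
print(bot.close_job())"
```

```text
the job is handed in; nothing more can be done
None
```

The job is handed in and no verdict came back: the last picture showed the tray home with the catch down, both large balls in the narrow compartment, all four small ones in the wide one and the hopper at rest; the first tip jammed, so I lifted one large ball back into the hopper and tipped again.

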